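# Set up the slant rack and lay the culture bottles on it

### The job

Change the slant rack over to the steeper slope and lay the culture bottles out to set: take the two thin spacers off the rack's posts and stand them flat on the bench clear of the rack, slide the two tall spacers right down over the posts instead, and put the aluminium bar flat on top of them with its windows over the posts. Then lay every culture bottle in the rack, side by side and squarely across the bar, heel down on the white heel shelf and the body leaning on the bar so that the cap end is raised. Leave the tip box and the beaker where they are.

Things in the scene. Friction and masses are not known exactly. Their poses are not given: they have to be found in the camera images.
- rack: slant rack, fixed. Grey plate 160 (x) x 320 (y) x 10 mm; origin: centre of its underside, on the bench; +y along the row, +x to the posts. At x -75..-30 a white heel shelf, 270 long in y, top 24 mm over the bench, with a lip 8 mm higher at x -80..-75. Two steel posts, 18 mm diameter, at x = 45, y = +125 and -125, tops 66 mm over the bench
- post_left (a point): foot of the post at the rack's +y end: on the post's axis, on the plate's top face, 10 mm above the bench; the post rises 56 mm from it
- post_right (a point): foot of the post at the rack's -y end, likewise
- spacer_a: white plastic spacer sleeve, one of the two TALL ones: outside diameter 56 mm, bore 24 mm, height 30 mm, 80 g; stands on the bench. Origin: centre of its underside, z along the bore
- spacer_b: white plastic spacer sleeve, one of the two TALL ones: outside diameter 56 mm, bore 24 mm, height 30 mm, 80 g; stands on the bench. Origin: centre of its underside, z along the bore (interchangeable with spacer_a)
- thin_a: white plastic THIN spacer: outside diameter 56 mm and bore 24 mm like the tall ones, but only 14 mm high, 50 g; one starts on each post of the rack, lying on the plate. Origin: centre of its underside, z along the bore
- thin_b: white plastic THIN spacer: outside diameter 56 mm and bore 24 mm like the tall ones, but only 14 mm high, 50 g; one starts on each post of the rack, lying on the plate. Origin: centre of its underside, z along the bore
- bar: loose aluminium bar, 310 (y) x 44 (x) x 14 mm thick, 250 g, lying flat on the bench. Origin: its centre; z through its thickness; faces and ends alike. At y = +125 and -125 a window right through, 26 (x) by 30 mm (y), to go over an 18 mm post. Down on the tall spacers its centre is 47 mm, its top 54 mm over the bench
- bottle_a: amber square-section bottle, white round cap. Body 95 x 36 x 36 mm, all four sides alike (any may face down); at one end neck and cap (28 mm diameter): 120 mm overall, 120 g. Starts lying on the 2 mm blue mat. Origin: centre of the 95 x 36 x 36 body, on its long axis; +x to the cap; flat heel 47.5 mm from it on -x. May be absent
- heel_a (a point): centre of the flat heel (bottom) of bottle_a, on its long axis; absent with its bottle
- bottle_b: amber square-section bottle, white round cap. Body 95 x 36 x 36 mm, all four sides alike (any may face down); at one end neck and cap (28 mm diameter): 120 mm overall, 120 g. Starts lying on the 2 mm blue mat. Origin: centre of the 95 x 36 x 36 body, on its long axis; +x to the cap; flat heel 47.5 mm from it on -x. May be absent
- heel_b (a point): centre of the flat heel (bottom) of bottle_b, on its long axis; absent with its bottle
- bottle_c: amber square-section bottle, white round cap. Body 95 x 36 x 36 mm, all four sides alike (any may face down); at one end neck and cap (28 mm diameter): 120 mm overall, 120 g. Starts lying on the 2 mm blue mat. Origin: centre of the 95 x 36 x 36 body, on its long axis; +x to the cap; flat heel 47.5 mm from it on -x. May be absent
- heel_c (a point): centre of the flat heel (bottom) of bottle_c, on its long axis; absent with its bottle
- bottle_d: amber square-section bottle, white round cap. Body 95 x 36 x 36 mm, all four sides alike (any may face down); at one end neck and cap (28 mm diameter): 120 mm overall, 120 g. Starts lying on the 2 mm blue mat. Origin: centre of the 95 x 36 x 36 body, on its long axis; +x to the cap; flat heel 47.5 mm from it on -x. May be absent
- heel_d (a point): centre of the flat heel (bottom) of bottle_d, on its long axis; absent with its bottle
- tip_box: bystander: grey box of yellow pipette tips, 120 x 85 x 68 mm, beyond the rack; origin: centre of its underside
- beaker: bystander: clear beaker, 70 mm diameter, 90 mm high, beyond the rack; origin: centre of its underside
Things that resemble listed ones, but are neither listed nor needed, are in the scene too. Leave any black or pink look-alike of the bottle_d alone.

How it is judged:
By the outcome, as a careful person would: the job done as asked, in the order asked, and still so for the second after the job is handed in, with the robot touching nothing.
Of bottle_a, bottle_b, bottle_c, bottle_d only 2 to 4 are there at a start; the rules pass over those that are not, and their reading is None.
At some moment in a run one of spacer_a, spacer_b, bottle_a, bottle_b, bottle_c, bottle_d may be knocked a few centimetres aside while the robot is not near it.
Once in a run the grip may slacken for a moment while it holds something.
It also fails if it takes over 210 s, if anything falls off the work surface, if the arm or the gripper's body presses on something with over 40 N, if the wrist force passes 120 N, or if a joint passes its speed limit or range.

### The arm

A 6-joint arm with a two-finger parallel gripper is mounted at the origin on the work surface. World frame = base frame: x ahead of the robot, y to its left, z up, the work surface at z = 0. Lengths are in m, angles in rad, forces in N, time in s.
With the tool pointing down it reaches from about 0.3 to 0.775 m from the base axis. Payload 14.6 kg.
Tool frame: the origin (TCP) lies at the very end of the fingers, on their centre line; the grasp point (between the pads) lies 19 mm behind it; z points along the fingers, y is the direction in which the jaws open and shut (so a half turn about z gives the same grasp; the last joint's range is limited). The gripper opens to 94 mm and grips with 3 to 60 N. Pads are 16 mm wide; open, the fingers measure 119 mm over their backs; the gripper's body (75 mm by 177 mm) begins 78 mm behind the grasp point.
Start: joints at [1.165, 0.3, 1.521, -0, 1.321, -0.067], TCP at [0.183, 0.519, 0.205] pointing down, gripper open.
Joint ranges: [-3.03, 3.03], [-0.79, 2.21], [0.23, 2.52], [-1.04, 4.18], [0, 3.07], [-2.55, 2.55]. Speed limits (rad/s): [2.22, 2.22, 2.57, 3.14, 3.14, 3.14].

### API

Orientations are given as a 3x3 rotation matrix whose columns are the frame's x, y, z axes.
In Python, from cell import ctrl gives the robot as it stands. The module is installed in compiled form; this text tells all that it offers.
- The arm moves only by the shell command python3 -m inch 'ROWS'. ROWS is a JSON object of lists of equal length, an entry for each row: "linear": the shift along the world's x, y, z in cm, a list of three; "turn": the turn, a rotation vector about the world's x, y, z in rad, a list of three; "grip": the finger opening in cm, from 0 to 9.4. In form: {"linear": [[dx, dy, dz], ...], "turn": [[wx, wy, wz], ...], "grip": [grip, ...]}. A call has 1 to 20 rows; each row shifts and turns the commanded pose from where the row before left it; what a row does not reach is not made up. A row lasts 1/12 s, in which the tool goes at most 41.7 mm and 7.16 degrees, less where a joint would pass 70% of its speed; a pose out of reach is approached as far as the arm can. A call is refused whole if a number of a shift passes 4.17 or a number of a turn 0.125, either way. A call with a gripper value outside its range is refused whole. The fingers move at their own pace and stop on an object; the grip force is fixed at half the most. Time passes only in rows, so rows that do not move let the fingers close. It gives the time, the measured TCP pose, the force and the opening at its end, in the units of the state.
- ctrl.get_state(): the state, without advancing time (a new reading comes with each control period).
- ctrl.read_camera(name): name is "scene" or "top"; returns the picture (400x640x3 uint8, blue, green, red); there is no depth.
- ctrl.get_calibration(name): a dict with "intrinsics" (3x3 intrinsics, pixels), "R" (3x3) and "t" (3): a world point X has camera coordinates R X + t. Camera axes: x right, y down, z forward; pixel columns grow to the right and rows downward; lengths in m; the calibration is good to about 2 mm. A picture is of the moment at which its call begins. get_calibration takes no time and is no camera call.
- ctrl.finish_job(): hands the job in, once; it reports no verdict.
The state is a dict: "clock": time; "joint_pos": joint angles; "joint_velocities": joint speeds; "effort": joint torques, N m; "eef_pos": TCP position; "eef_rot": TCP orientation; "contact_force": force on the tool from outside, world axes, zero at the start; "moment": the same for the moment, N m; "grip_width": finger opening in m.
Only numpy, scipy, OpenCV 4.12 (cv2) and the standard library are available. Lean on these libraries where they do the work, as an engineer would, in place of code of your own. Each camera call takes 0.05 s, during which the arm holds its last target. There are 200 camera calls.

## Working session

There is one attempt and no reset: what is moved stays moved. The work goes in short steps, Python scripts to look and compute and a shell command to move; the robot and the scene stay as the last step left them, time stands still between calls to the robot, and variables do not carry over. Pictures are saved under pics/ and viewed, about 12 in all and at most 16, crops included, and the job is handed in when it is done.

```bash
mkdir -p pics; ls
python3 - <<'E'
from cell import ctrl
import cv2,numpy as np
for n in ("scene","top"):
    im=ctrl.read_camera(n); cv2.imwrite(f"pics/{n}0.png",im)
    c=ctrl.get_calibration(n); print(n,np.round(np.array(c["intrinsics"]),1).tolist(),np.round(c["R"],4).tolist(),np.round(c["t"],4).tolist())
s=ctrl.get_state(); print(s["clock"],s["eef_pos"],np.round(s["eef_rot"],3).tolist(),s["grip_width"])
E
```

```text
pics
scene [[431.9, 0.0, 331.5], [0.0, 431.9, 204.2], [0.0, 0.0, 1.0]] [[-0.5665, 0.8239, -0.0144], [0.6681, 0.449, -0.5934], [-0.4824, -0.3458, -0.8048]] [0.3879, -0.2991, 1.4871]
top [[360.9, 0.0, 320.0], [0.0, 360.9, 198.2], [0.0, 0.0, 1.0]] [[0.0032, -1.0, 0.0035], [-0.9994, -0.0033, -0.0346], [0.0346, -0.0034, -0.9994]] [-0.1037, 0.5478, 1.1399]
0.1 [0.18269355 0.51852252 0.20496881] [[-0.943, 0.332, -0.0], [0.332, 0.943, -0.001], [0.0, -0.001, -1.0]] 0.09403650029480674
```

View pics/scene0.png

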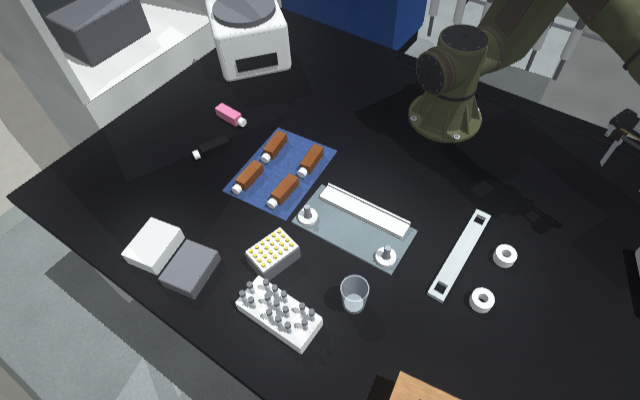

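View pics/top0.png

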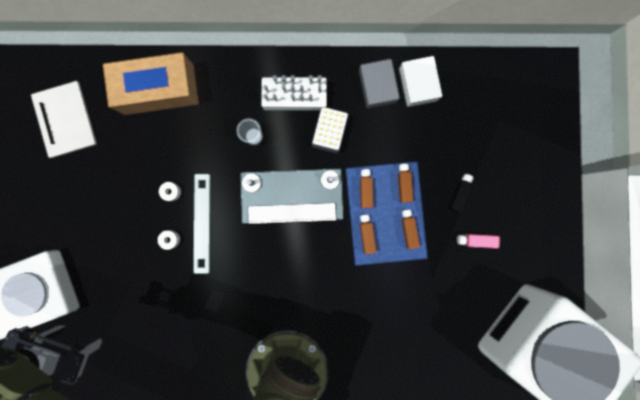

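The scene picture shows four amber bottles on the blue mat (about 248–311, 145–190), with pink (230,114) and black (210,147) look-alikes off the mat. The rack is at (355,228) with a thin spacer on each post, the bar at (460,255), and the tall spacers at (505,256) and (482,300). The top view agrees: bottles at (367,188), (405,185), (369,236) and (410,230). Next I'll look at enlarged crops.

```bash
cat > h.py <<'E'
from cell import ctrl
import cv2,numpy as np
C={n:ctrl.get_calibration(n) for n in("scene","top")}
def back(n,u,v,z):
    c=C[n];K=np.array(c["intrinsics"]);R=np.array(c["R"]);t=np.array(c["t"])
    d=R.T@np.linalg.solve(K,[u,v,1]);o=-R.T@t
    return (o+d*(z-o[2])/d[2])[:2]
def proj(n,P):
    c=C[n];q=np.array(c["R"])@np.array(P,float)+np.array(c["t"]);p=np.array(c["intrinsics"])@q
    return p[:2]/p[2]
def crop(n,x0,y0,x1,y1,f,name,im=None):
    im=ctrl.read_camera(n) if im is None else im
    cv2.imwrite(name,cv2.resize(im[y0:y1,x0:x1],None,fx=f,fy=f,interpolation=cv2.INTER_CUBIC));return im
def st():
    s=ctrl.get_state();print(round(s["clock"],2),np.round(s["eef_pos"],4),np.round(s["eef_rot"],3).tolist(),round(s["grip_width"],4),np.round(s["contact_force"],1))
E
python3 - <<'E'
from h import *
for n,(x0,y0,x1,y1,f) in {"top":(150,155,440,275,2.7),"scene":(215,120,525,320,2.5)}.items():
    crop(n,x0,y0,x1,y1,f,f"pics/{n}c.png",cv2.imread(f"pics/{n}0.png"))
im=cv2.imread("pics/top0.png").astype(int)
# amber blobs
def blobs(m,amin=60):
    k,l,s,c=cv2.connectedComponentsWithStats(m.astype(np.uint8))
    for i in range(1,k):
        if s[i,4]>amin:
            p=np.argwhere(l==i)[:,::-1].astype(np.float32); r=cv2.minAreaRect(p); print(s[i].tolist(),c[i].round(1),[np.round(a,1) for a in r])
for n in("top","scene"):
    im=cv2.imread(f"pics/{n}0.png").astype(int);b,g,r=im[...,0],im[...,1],im[...,2]
    print(n,"amber");blobs((r>60)&(r>1.8*b)&(r>1.4*g))
    print("white");blobs((im.min(2)>150)&(im.max(2)-im.min(2)<40))
E
```

```text
top amber
[399, 171, 14, 31, 355] [405.6 186.4] [array([405.5, 186.1]), array([30.2, 12.1]), np.float64(86.2)]
[361, 177, 12, 30, 327] [366.3 191.8] [array([366.5, 191.5]), array([29., 11.]), np.float64(90.0)]
[403, 217, 16, 31, 354] [410.6 232.3] [array([410.6, 232.2]), array([30.4, 11.8]), np.float64(79.7)]
[361, 222, 15, 31, 327] [367.8 237.5] [array([367.8, 237.3]), array([30.4, 11. ]), np.float64(81.5)]
white
[626, 16, 14, 137, 1625] [633.4  82.8] [array([632.5,  84. ]), array([136.,  13.]), np.float64(90.0)]
[0, 31, 408, 14, 4669] [204.8  37.8] [array([203.5,  37.7]), array([407. ,  11.8]), np.float64(0.3)]
[430, 35, 30, 9, 152] [444.5  38.9] [array([444.5,  39. ]), array([29.,  8.]), np.float64(0.0)]
[528, 35, 28, 10, 109] [541.9  39.1] [array([541.5,  39.5]), array([ 9., 27.]), np.float64(90.0)]
[401, 56, 41, 47, 1442] [420.7  79.4] [array([420.5,  79.4]), array([41.8, 34.9]), np.float64(78.7)]
[262, 78, 85, 72, 2561] [306.6 105.5] [array([304. , 113.5]), array([71., 84.]), np.float64(90.0)]
[32, 82, 63, 75, 2989] [ 63.6 118.7] [array([ 62.6, 119. ]), array([65.9, 48.5]), np.
[... 2932 characters left out ...]
)]
[496, 244, 21, 23, 299] [506.2 253.9] [array([506.3, 253.8]), array([22.6, 17.7]), np.float64(45.0)]
[235, 275, 88, 78, 2065] [281.7 315.1] [array([279.8, 311.7]), array([84. , 40.5]), np.float64(35.9)]
[340, 275, 23, 37, 303] [352.1 300.3] [array([350.2, 294.5]), array([35. , 18.4]), np.float64(67.4)]
[36, 280, 16, 13, 66] [ 44.4 286.7] [array([ 44.4, 286.8]), array([ 6.6, 18.6]), np.float64(55.0)]
[267, 282, 9, 24, 91] [270.8 294.4] [array([271. , 293.5]), array([23.2,  7.2]), np.float64(85.6)]
[472, 287, 23, 25, 352] [483.  298.4] [array([483., 298.]), array([24. , 19.8]), np.float64(45.0)]
[116, 357, 43, 43, 955] [139.1 384.7] [array([137., 378.]), array([42., 42.]), np.float64(-0.0)]
```

View pics/topc.png

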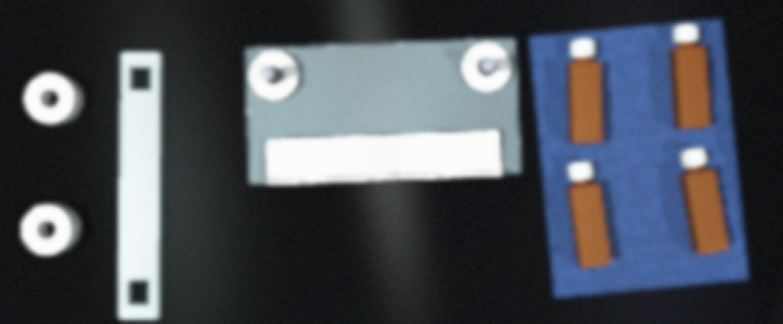

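View pics/scenec.png

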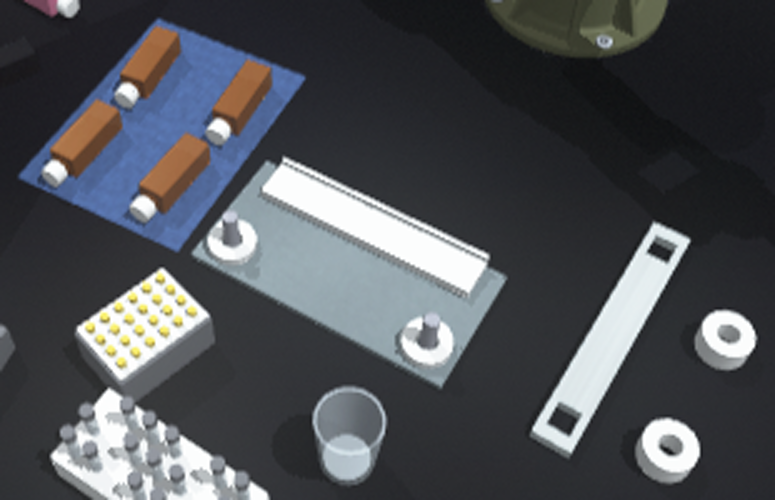

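```bash
cat > fit.py <<'E'
from h import *
from scipy.optimize import least_squares
T=lambda X,Y:("top",(X+.5)/2.7-.5+150,(Y+.5)/2.7-.5+155)
S=lambda X,Y:("scene",(X+.5)/2.5-.5+215,(Y+.5)/2.5-.5+120)
def fit(pairs,p0):
    def f(p):
        c,s=np.cos(p[2]),np.sin(p[2])
        return np.concatenate([proj(n,[p[0]+c*m[0]-s*m[1],p[1]+s*m[0]+c*m[1],m[2]])-[u,v] for m,(n,u,v) in pairs])
    r=least_squares(f,p0,loss="soft_l1");return r.x,np.round(f(r.x).reshape(-1,2),1)
E
python3 - <<'E'
from fit import *
pl=lambda a,b:(.08*a,.16*b,.01)
rack=[(pl(1,1),T(245,48)),(pl(1,-1),T(515,38)),(pl(-1,-1),T(521,173)),(pl(-1,1),T(249,185)),((.045,.125,.066),T(270,75)),((.045,-.125,.066),T(486,66)),
(pl(-1,-1),S(270,161)),(pl(1,-1),S(193,253)),(pl(1,1),S(442,386)),(pl(-1,1),S(507,277)),((.045,-.125,.066),S(231,216)),((.045,.125,.066),S(431,317))]
for nm,prs in (("both",rack),("top",rack[:6]),("scene",rack[6:])):
    x,r=fit(prs,[.55,0,0]);print("rack",nm,x.round(4),r.tolist())
    c,s=np.cos(x[2]),np.sin(x[2])
    for y in(.125,-.125):print(np.round([x[0]+c*.045-s*y,x[1]+s*.045+c*y],4))
b=lambda a,c:(.155*a,.022*c,.014)  # long axis along +x
bar=[(b(1,1),T(119,52)),(b(1,-1),T(161,52)),(b(-1,-1),T(160,320)),(b(-1,1),T(118,320)),(b(-1,-1),S(656,222)),(b(-1,1),S(690,240)),(b(1,1),S(570,456)),(b(1,-1),S(531,434))]
for nm,prs in (("both",bar),("top",bar[:4]),("scene",bar[4:])):
    x,r=fit(prs,[.55,.3,0]);print("bar",nm,x.round(4),r.tolist())
for p in ((49.5,99),(46,229)): t=T(*p);print("sp",back(*t,.03).round(4))
for p in ((672,447),(730,335)): t=S(*p);print("sp",back(*t,.03).round(4))
for u,v in((405.5,186.1),(366.5,191.5),(410.6,232.2),(367.8,237.3)): print("bot",back("top",u,v,.034).round(4))
E
```

```text
rack both [ 0.5548 -0.0117  0.0407] [[0.2, 0.4], [0.5, 0.4], [0.2, 0.5], [0.3, -0.1], [-1.1, -0.5], [1.3, -0.2], [-0.8, -0.4], [-0.6, 0.1], [0.2, 0.3], [0.8, -0.1], [0.1, 0.0], [0.9, 0.9]]
[0.5947 0.1151]
[ 0.6049 -0.1347]
rack top [ 0.5551 -0.0108  0.044 ] [[-0.1, 0.5], [0.1, 0.2], [0.0, 0.3], [0.1, -0.1], [-1.4, -0.4], [0.9, -0.4]]
[0.5945 0.116 ]
[ 0.6055 -0.1337]
rack scene [ 0.5545 -0.0123  0.0378] [[-0.7, -0.6], [-0.6, -0.2], [-0.1, 0.2], [0.7, -0.1], [0.1, -0.3], [0.6, 0.7]]
[0.5947 0.1143]
[ 0.6042 -0.1355]
bar both [0.4684 0.2724 0.0076] [[1.2, 0.2], [-0.5, 0.1], [-0.7, -0.9], [0.8, -0.8], [-0.7, 0.6], [0.3, 0.3], [0.8, -0.6], [0.4, -0.9]]
bar top [0.4673 0.2731 0.0105] [[0.9, 0.6], [-0.8, 0.5], [-0.8, -0.6], [0.8, -0.5]]
bar scene [0.4695 0.2723 0.0068] [[-0.9, 0.8], [0.1, 0.6], [0.5, -0.3], [0.0, -0.7]]
sp [0.5674 0.3734]
sp [0.4173 0.3748]
sp [0.5694 0.3737]
sp [0.4172 0.3741]
bot [ 0.5861 -0.3687]
bot [ 0.5688 -0.2468]
bot [ 0.4425 -0.3839]
bot [ 0.4263 -0.2507]
```

Target post_left is at (0.5947, 0.1152) and post_right at (0.6049, -0.1346), with rack yaw 0.041. I'll start with the left thin spacer.

```bash
python3 -m inch '{"linear":[[2.58,-2.52,0],[2.58,-2.52,0],[2.58,-2.52,0],[2.58,-2.52,0],[2.58,-2.52,0],[2.58,-2.52,0],[2.58,-2.52,0],[2.58,-2.52,0],[2.58,-2.52,0],[2.58,-2.52,0],[2.58,-2.52,0],[2.58,-2.52,0],[2.58,-2.52,0],[2.58,-2.52,0],[2.58,-2.52,0],[2.58,-2.52,0],[0,0,0],[0,0,0]],"turn":[[0,0,0.0237],[0,0,0.0237],[0,0,0.0237],[0,0,0.0237],[0,0,0.0237],[0,0,0.0237],[0,0,0.0237],[0,0,0.0237],[0,0,0.0237],[0,0,0.0237],[0,0,0.0237],[0,0,0.0237],[0,0,0.0237],[0,0,0.0237],[0,0,0.0237],[0,0,0.0237],[0,0,0],[0,0,0]],"grip":[9.4,9.4,9.4,9.4,9.4,9.4,9.4,9.4,9.4,9.4,9.4,9.4,9.4,9.4,9.4,9.4,9.4,9.4]}'; python3 -c "
from h import *
st()"
```

```text
clock: 1.6
eef_pos: [0.596, 0.1142, 0.2044]
eef_rot: [[-0.999, -0.038, -0.002], [-0.038, 0.999, -0.0], [0.002, -0.0, -1.0]]
contact_force: [-0.3, -0.3, -0.4]
grip_width: 0.0941
1.6 [0.596  0.1142 0.2044] [[-0.999, -0.038, -0.002], [-0.038, 0.999, -0.0], [0.002, -0.0, -1.0]] 0.0941 [-0.3 -0.3 -0.4]
```

```bash
python3 -m inch '{"linear":[[-0.13,0.1,-2.5],[0,0,-3],[0,0,-3],[0,0,-3],[0,0,-3],[0,0,-2.5],[0,0,-1.2],[0,0,-0.7],[0,0,-0.25],[0,0,0],[0,0,0],[0,0,0],[0,0,0],[0,0,0],[0,0,0],[0,0,0],[0,0,0],[0,0,0],[0,0,0]],"turn":[[0,0,0],[0,0,0],[0,0,0],[0,0,0],[0,0,0],[0,0,0],[0,0,0],[0,0,0],[0,0,0],[0,0,0],[0,0,0],[0,0,0],[0,0,0],[0,0,0],[0,0,0],[0,0,0],[0,0,0],[0,0,0],[0,0,0]],"grip":[9.4,9.4,9.4,9.4,9.4,9.4,9.4,9.4,9.4,9.4,5,5,5,5,5,5,5,5,5]}'
```

```text
clock: 3.18
eef_pos: [0.5944, 0.1165, 0.0141]
eef_rot: [[-0.999, -0.04, 0.0], [-0.04, 0.999, -0.0], [-0.0, -0.0, -1.0]]
contact_force: [-1.0, -1.0, 3.5]
grip_width: 0.0556
```

```bash
python3 -m inch '{"linear":[[0,0,0.5],[0,0,1],[0,0,1.5],[0,0,2],[0,0,2],[0,0,2],[0,0,1],[-2,0,0],[-2.8,0,0],[-2.8,0,0],[-2.8,0,0],[-2.8,0,0],[-2.8,0,0],[-2.8,0,0],[-2.1,0,0],[-1.5,0,0],[0,0,0],[0,0,0]],"turn":[[0,0,0],[0,0,0],[0,0,0],[0,0,0],[0,0,0],[0,0,0],[0,0,0],[0,0,0],[0,0,0],[0,0,0],[0,0,0],[0,0,0],[0,0,0],[0,0,0],[0,0,0],[0,0,0],[0,0,0],[0,0,0]],"grip":[5,5,5,5,5,5,5,5,5,5,5,5,5,5,5,5,5,5]}'
```

```text
clock: 4.68
eef_pos: [0.3706, 0.1166, 0.1144]
eef_rot: [[-0.999, -0.041, 0.001], [-0.041, 0.999, 0.0], [-0.001, 0.0, -1.0]]
contact_force: [0.0, 0.3, -0.2]
grip_width: 0.0556
```

```bash
python3 -m inch '{"linear":[[0,0,-2.5],[0,0,-3],[0,0,-2.5],[0,0,-1.5],[0,0,-0.9],[0,0,-0.4],[0,0,-0.1],[0,0,0],[0,0,0]],"turn":[[0,0,0],[0,0,0],[0,0,0],[0,0,0],[0,0,0],[0,0,0],[0,0,0],[0,0,0],[0,0,0]],"grip":[5,5,5,5,5,5,5,5,5]}'
```

```text
clock: 5.43
eef_pos: [0.371, 0.1166, 0.0057]
eef_rot: [[-0.999, -0.04, 0.001], [-0.04, 0.999, 0.0], [-0.001, 0.0, -1.0]]
contact_force: [-0.6, -0.6, -0.6]
grip_width: 0.0556
```

```bash
python3 -m inch '{"linear":[[0,0,-0.15],[0,0,0],[0,0,0],[0,0,0],[0,0,0],[0,0,1],[0,0,3],[0,0,4],[0,0,4],[2.34,-2.51,0],[2.34,-2.51,0],[2.34,-2.51,0],[2.34,-2.51,0],[2.34,-2.51,0],[2.34,-2.51,0],[2.34,-2.51,0],[2.34,-2.51,0],[2.34,-2.51,0],[2.34,-2.51,0],[0,0,0]],"turn":[[0,0,0],[0,0,0],[0,0,0],[0,0,0],[0,0,0],[0,0,0],[0,0,0],[0,0,0],[0,0,0],[0,0,0],[0,0,0],[0,0,0],[0,0,0],[0,0,0],[0,0,0],[0,0,0],[0,0,0],[0,0,0],[0,0,0],[0,0,0]],"grip":[5,6.6,6.6,7.5,9.4,9.4,9.4,9.4,9.4,9.4,9.4,9.4,9.4,9.4,9.4,9.4,9.4,9.4,9.4,9.4]}'
```

```text
clock: 7.1
eef_pos: [0.6063, -0.1383, 0.1225]
eef_rot: [[-0.999, -0.038, 0.0], [-0.038, 0.999, -0.001], [0.0, -0.001, -1.0]]
contact_force: [-2.0, 0.7, -0.3]
grip_width: 0.094
```

```bash
python3 -m inch '{"linear":[[0,0,0],[0,0,-2.5],[0,0,-3],[0,0,-2.5],[0,0,-1.5],[0,0,-1],[0,0,-0.6],[0,0,0],[0,0,0],[0,0,0],[0,0,0],[0,0,0],[0,0,0],[0,0,0],[0,0,0],[0,0,0]],"turn":[[0,0,0],[0,0,0],[0,0,0],[0,0,0],[0,0,0],[0,0,0],[0,0,0],[0,0,0],[0,0,0],[0,0,0],[0,0,0],[0,0,0],[0,0,0],[0,0,0],[0,0,0],[0,0,0]],"grip":[9.4,9.4,9.4,9.4,9.4,9.4,9.4,9.4,5,5,5,5,5,5,5,5]}'
```

```text
clock: 8.43
eef_pos: [0.6044, -0.1345, 0.0127]
eef_rot: [[-0.999, -0.04, 0.0], [-0.04, 0.999, -0.0], [-0.0, -0.0, -1.0]]
contact_force: [-0.5, -0.0, 2.6]
grip_width: 0.0557
```

```bash
python3 -m inch '{"linear":[[0,0,0.5],[0,0,1],[0,0,1.5],[0,0,2],[0,0,2],[0,0,2],[0,0,1],[-2,0.4,0],[-2.8,0.4,0],[-2.8,0.4,0],[-2.8,0.4,0],[-2.8,0.4,0],[-2.8,0.4,0],[-2.8,0.4,0],[-2.1,0.4,0],[-1.5,0.3,0],[-1,0,0],[0,0,0],[0,0,0]],"turn":[[0,0,0],[0,0,0],[0,0,0],[0,0,0],[0,0,0],[0,0,0],[0,0,0],[0,0,0],[0,0,0],[0,0,0],[0,0,0],[0,0,0],[0,0,0],[0,0,0],[0,0,0],[0,0,0],[0,0,0],[0,0,0],[0,0,0]],"grip":[5,5,5,5,5,5,5,5,5,5,5,5,5,5,5,5,5,5,5]}'
python3 -m inch '{"linear":[[0,0,-2.5],[0,0,-3],[0,0,-2.5],[0,0,-1.3],[0,0,-0.8],[0,0,-0.4],[0,0,-0.2],[0,0,0],[0,0,0]],"turn":[[0,0,0],[0,0,0],[0,0,0],[0,0,0],[0,0,0],[0,0,0],[0,0,0],[0,0,0],[0,0,0]],"grip":[5,5,5,5,5,5,5,5,5]}'
```

```text
clock: 10.02
eef_pos: [0.3708, -0.0998, 0.1129]
eef_rot: [[-0.999, -0.04, 0.001], [-0.04, 0.999, -0.0], [-0.001, -0.0, -1.0]]
contact_force: [0.8, 0.3, 0.6]
grip_width: 0.056
clock: 10.77
eef_pos: [0.3709, -0.0997, 0.0061]
eef_rot: [[-0.999, -0.04, 0.001], [-0.04, 0.999, -0.0], [-0.001, -0.0, -1.0]]
contact_force: [0.1, -0.8, -0.4]
grip_width: 0.0558
```

```bash
python3 -m inch '{"linear":[[0,0,-0.3],[0,0,0],[0,0,0],[0,0,0],[0,0,0],[0,0,0],[0,0,1],[0,0,3],[0,0,4],[0,0,4]],"turn":[[0,0,0],[0,0,0],[0,0,0],[0,0,0],[0,0,0],[0,0,0],[0,0,0],[0,0,0],[0,0,0],[0,0,0]],"grip":[5,5,6.6,6.6,7.5,9.4,9.4,9.4,9.4,9.4]}'
python3 -m inch '{"linear":[[0.3,2.96,0],[0.3,2.96,0],[0.3,2.96,0],[0.3,2.96,0],[0.3,2.96,0],[0.3,2.96,0],[0.3,2.96,0],[0.3,2.96,0],[0.3,2.96,0],[0.3,2.96,0],[0.3,2.96,0],[0.3,2.96,0],[0.3,2.96,0],[0.3,2.96,0],[0.3,2.96,0],[0.3,2.96,0],[0,0,0],[0,0,0],[0,0,0]],"turn":[[0,0,0],[0,0,0],[0,0,0],[0,0,0],[0,0,0],[0,0,0],[0,0,0],[0,0,0],[0,0,0],[0,0,0],[0,0,0],[0,0,0],[0,0,0],[0,0,0],[0,0,0],[0,0,0],[0,0,0],[0,0,0],[0,0,0]],"grip":[9.4,9.4,9.4,9.4,9.4,9.4,9.4,9.4,9.4,9.4,9.4,9.4,9.4,9.4,9.4,9.4,9.4,9.4,9.4]}'
python3 -c "
from h import *
crop('scene',215,100,535,320,2.5,'pics/s2.png')"
```

```text
clock: 11.6
eef_pos: [0.3695, -0.0992, 0.1237]
eef_rot: [[-0.999, -0.04, -0.002], [-0.04, 0.999, 0.001], [0.002, 0.001, -1.0]]
contact_force: [0.4, -0.1, 0.3]
grip_width: 0.0938
clock: 13.18
eef_pos: [0.4181, 0.3736, 0.1221]
eef_rot: [[-0.999, -0.041, -0.001], [-0.041, 0.999, -0.001], [0.001, -0.001, -1.0]]
contact_force: [-0.3, -0.5, 0.6]
grip_width: 0.0938
```

View pics/s2.png

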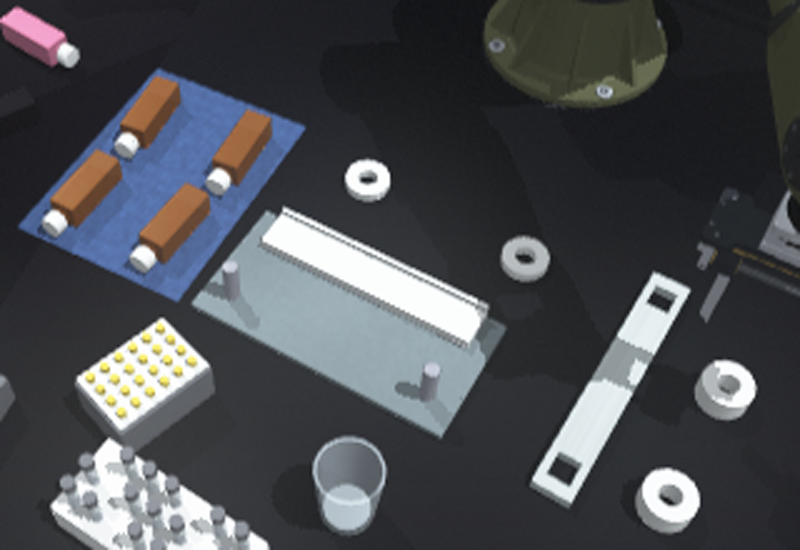

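Both thin spacers lie flat clear of the rack at (368,180) and (525,259), and the posts are bare. The tall spacers are unmoved at (728,388) and (669,498). Next I grip the near tall one.

```bash
python3 -m inch '{"linear":[[0,0,-2.5],[0,0,-3],[0,0,-2.5],[0,0,-1.5],[0,0,-1],[0,0,-0.8],[0,0,-0.3],[0,0,0],[0,0,0],[0,0,0],[0,0,0],[0,0,0],[0,0,0],[0,0,0],[0,0,0]],"turn":[[0,0,0],[0,0,0],[0,0,0],[0,0,0],[0,0,0],[0,0,0],[0,0,0],[0,0,0],[0,0,0],[0,0,0],[0,0,0],[0,0,0],[0,0,0],[0,0,0],[0,0,0]],"grip":[9.4,9.4,9.4,9.4,9.4,9.4,9.4,9.4,5,5,5,5,5,5,5]}'
```

```text
clock: 14.48
eef_pos: [0.4183, 0.3742, 0.0066]
eef_rot: [[-0.999, -0.04, 0.0], [-0.04, 0.999, 0.0], [-0.0, 0.0, -1.0]]
contact_force: [-0.6, 0.3, 2.2]
grip_width: 0.0563
```

```bash
python3 -m inch '{"linear":[[0,0,0.5],[0,0,1.5],[0,0,2.5],[0,0,2.5],[0,0,2],[0,0,1],[1.77,-2.59,0],[1.77,-2.59,0],[1.77,-2.59,0],[1.77,-2.59,0],[1.77,-2.59,0],[1.77,-2.59,0],[1.77,-2.59,0],[1.77,-2.59,0],[1.77,-2.59,0],[1.77,-2.59,0],[0,0,0],[0,0,0],[0,0,0]],"turn":[[0,0,0],[0,0,0],[0,0,0],[0,0,0],[0,0,0],[0,0,0],[0,0,0],[0,0,0],[0,0,0],[0,0,0],[0,0,0],[0,0,0],[0,0,0],[0,0,0],[0,0,0],[0,0,0],[0,0,0],[0,0,0],[0,0,0]],"grip":[5,5,5,5,5,5,5,5,5,5,5,5,5,5,5,5,5,5,5]}'
python3 - <<'E'
from h import *
crop('scene',350,170,470,270,6,'pics/s3.png')
E
```

```text
clock: 16.07
eef_pos: [0.5948, 0.1155, 0.1059]
eef_rot: [[-0.999, -0.04, -0.001], [-0.04, 0.999, 0.0], [0.001, 0.0, -1.0]]
contact_force: [0.2, -0.2, -0.8]
grip_width: 0.0561
```

View pics/s3.png

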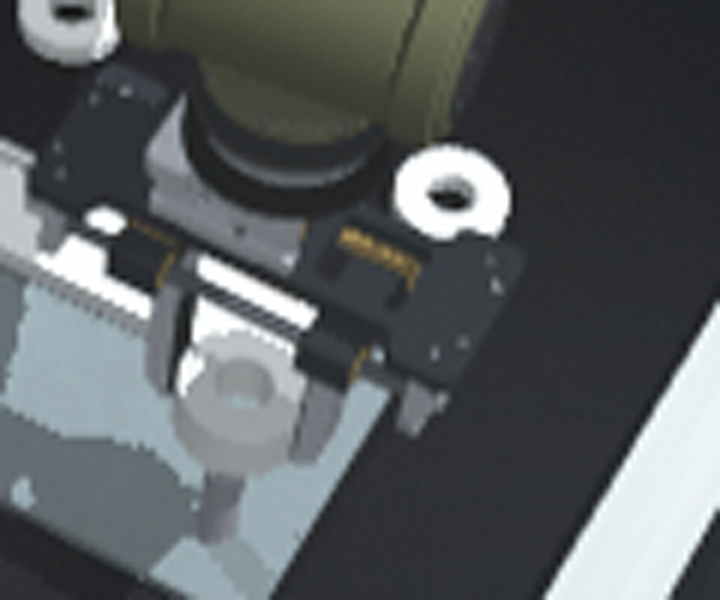

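```bash
python3 - <<'E'
from h import *
print(back("scene",350+244.5/6-.5,170+380.5/6-.5,.1293), proj("scene",[.5947,.1152,.010]),proj("scene",[.5947,.1152,.066]))
print("base px",350+219/6,170+537/6)
E
python3 -m inch '{"linear":[[0.05,-0.03,-1.5],[0,0,-1.5],[0,0,-1],[0,0,-1],[0,0,-1],[0,0,-1],[0,0,0],[0,0,0]],"turn":[[0,0,0],[0,0,0],[0,0,0],[0,0,0],[0,0,0],[0,0,0],[0,0,0],[0,0,0]],"grip":[5,5,5,5,5,5,5,5]}'
```

```text
[0.59185429 0.11317957] [386.1222255  258.15752332] [388.03188141 247.39387825]
base px 386.5 259.5
clock: 16.78
eef_pos: [0.5956, 0.1149, 0.0361]
eef_rot: [[-0.999, -0.04, -0.001], [-0.04, 0.999, -0.0], [0.001, -0.0, -1.0]]
contact_force: [0.3, 0.0, -0.8]
grip_width: 0.0558
```

```bash
python3 -m inch '{"linear":[[0,0,-0.8],[0,0,-0.6],[0,0,-0.3],[0,0,-0.15],[0,0,0],[0,0,0]],"turn":[[0,0,0],[0,0,0],[0,0,0],[0,0,0],[0,0,0],[0,0,0]],"grip":[5,5,5,5,5,5]}'
```

```text
clock: 17.28
eef_pos: [0.5959, 0.1148, 0.018]
eef_rot: [[-0.999, -0.04, 0.0], [-0.04, 0.999, 0.0], [-0.0, -0.0, -1.0]]
contact_force: [0.3, -0.1, -0.8]
grip_width: 0.0562
```

```bash
python3 -m inch '{"linear":[[0,0,-0.15],[0,0,0],[0,0,0],[0,0,0],[0,0,0],[0,0,1],[0,0,3],[0,0,4],[0,0,3],[-0.27,2.59,0],[-0.27,2.59,0],[-0.27,2.59,0],[-0.27,2.59,0],[-0.27,2.59,0],[-0.27,2.59,0],[-0.27,2.59,0],[-0.27,2.59,0],[-0.27,2.59,0],[-0.27,2.59,0],[0,0,0]],"turn":[[0,0,0],[0,0,0],[0,0,0],[0,0,0],[0,0,0],[0,0,0],[0,0,0],[0,0,0],[0,0,0],[0,0,0],[0,0,0],[0,0,0],[0,0,0],[0,0,0],[0,0,0],[0,0,0],[0,0,0],[0,0,0],[0,0,0],[0,0,0]],"grip":[5,6.6,6.6,7.5,9.4,9.4,9.4,9.4,9.4,9.4,9.4,9.4,9.4,9.4,9.4,9.4,9.4,9.4,9.4,9.4]}'
python3 - <<'E'
from h import *
im=crop('scene',480,230,540,330,6,'pics/s4.png')
m=(im.min(2)>150)&(im.max(2).astype(int)-im.min(2)<40);m[:,:460]=0;m[:270]=0;m[330:]=0;m[:,520:]=0
print(m.sum(),np.argwhere(m)[:,::-1].mean(0),"was 352 at 483.0 298.4")
E
python3 -m inch '{"linear":[[0,0,-2.5],[0,0,-3],[0,0,-2.5],[0,0,-1.5],[0,0,-1],[0,0,-0.9],[0,0,-0.3],[0,0,0],[0,0,0],[0,0,0],[0,0,0],[0,0,0],[0,0,0],[0,0,0],[0,0,0]],"turn":[[0,0,0],[0,0,0],[0,0,0],[0,0,0],[0,0,0],[0,0,0],[0,0,0],[0,0,0],[0,0,0],[0,0,0],[0,0,0],[0,0,0],[0,0,0],[0,0,0],[0,0,0]],"grip":[9.4,9.4,9.4,9.4,9.4,9.4,9.4,9.4,5,5,5,5,5,5,5]}'
```

```text
clock: 18.95
eef_pos: [0.5675, 0.3778, 0.1271]
eef_rot: [[-0.999, -0.044, 0.0], [-0.044, 0.999, 0.001], [-0.0, 0.001, -1.0]]
contact_force: [0.7, 1.2, -0.4]
grip_width: 0.0941
347 [483.12391931 298.48991354] was 352 at 483.0 298.4
clock: 20.25
eef_pos: [0.5688, 0.3739, 0.0097]
eef_rot: [[-0.999, -0.04, 0.0], [-0.04, 0.999, 0.0], [-0.0, 0.0, -1.0]]
contact_force: [-0.6, -0.7, 1.4]
grip_width: 0.0561
```

```bash
python3 -m inch '{"linear":[[0,0,0.5],[0,0,1.5],[0,0,2.5],[0,0,2.5],[0,0,2],[0,0,1.5],[0,0,0]],"turn":[[0,0,0],[0,0,0],[0,0,0],[0,0,0],[0,0,0],[0,0,0],[0,0,0]],"grip":[5,5,5,5,5,5,5]}'
python3 -m inch '{"linear":[[0.2,-2.54,0],[0.2,-2.82,0],[0.2,-2.82,0],[0.2,-2.82,0],[0.2,-2.82,0],[0.2,-2.82,0],[0.2,-2.82,0],[0.2,-2.82,0],[0.2,-2.82,0],[0.2,-2.82,0],[0.2,-2.82,0],[0.2,-2.82,0],[0.2,-2.82,0],[0.2,-2.82,0],[0.2,-2.82,0],[0.2,-2.82,0],[0.2,-2.82,0],[0.2,-2.82,0],[0,-0.3,0],[0,0,0]],"turn":[[0,0,0],[0,0,0],[0,0,0],[0,0,0],[0,0,0],[0,0,0],[0,0,0],[0,0,0],[0,0,0],[0,0,0],[0,0,0],[0,0,0],[0,0,0],[0,0,0],[0,0,0],[0,0,0],[0,0,0],[0,0,0],[0,0,0],[0,0,0]],"grip":[5,5,5,5,5,5,5,5,5,5,5,5,5,5,5,5,5,5,5,5]}'
```

```text
clock: 20.83
eef_pos: [0.5701, 0.3746, 0.1196]
eef_rot: [[-0.999, -0.04, 0.006], [-0.04, 0.999, 0.003], [-0.006, 0.003, -1.0]]
contact_force: [0.8, -0.7, -0.6]
grip_width: 0.0558
clock: 22.5
eef_pos: [0.6044, -0.1353, 0.1139]
eef_rot: [[-0.999, -0.038, -0.001], [-0.038, 0.999, 0.0], [0.001, 0.0, -1.0]]
contact_force: [0.5, 0.4, 0.1]
grip_width: 0.0559
```

Width is held, so I lower it past the post top and check the force.

```bash
python3 -m inch '{"linear":[[0,0,-1.5],[0,0,-1.5],[0,0,-1.2],[0,0,-1],[0,0,-1],[0,0,-1],[0,0,0],[0,0,0]],"turn":[[0,0,0],[0,0,0],[0,0,0],[0,0,0],[0,0,0],[0,0,0],[0,0,0],[0,0,0]],"grip":[5,5,5,5,5,5,5,5]}'
```

```text
clock: 23.17
eef_pos: [0.6047, -0.1338, 0.0421]
eef_rot: [[-0.999, -0.041, -0.001], [-0.041, 0.999, 0.0], [0.001, 0.0, -1.0]]
contact_force: [0.8, 0.3, -0.3]
grip_width: 0.056
```

```bash
python3 -m inch '{"linear":[[0,0,-1],[0,0,-0.7],[0,0,-0.4],[0,0,-0.2],[0,0,-0.1],[0,0,0],[0,0,0],[0,0,0],[0,0,0],[0,0,0],[0,0,1],[0,0,3],[0,0,4],[0,0,4],[0,0,0]],"turn":[[0,0,0],[0,0,0],[0,0,0],[0,0,0],[0,0,0],[0,0,0],[0,0,0],[0,0,0],[0,0,0],[0,0,0],[0,0,0],[0,0,0],[0,0,0],[0,0,0],[0,0,0]],"grip":[5,5,5,5,5,5,6.6,6.6,7.5,9.4,9.4,9.4,9.4,9.4,9.4]}'
python3 -m inch '{"linear":[[-0.85,2.54,0],[-0.85,2.54,0],[-0.85,2.54,0],[-0.85,2.54,0],[-0.85,2.54,0],[-0.85,2.54,0],[-0.85,2.54,0],[-0.85,2.54,0],[-0.85,2.54,0],[-0.85,2.54,0],[-0.85,2.54,0],[-0.85,2.54,0],[-0.85,2.54,0],[-0.85,2.54,0],[-0.85,2.54,0],[-0.85,2.54,0],[0,0,0],[0,0,0],[0,0,0]],"turn":[[0,0,-0.03],[0,0,0],[0,0,0],[0,0,0],[0,0,0],[0,0,0],[0,0,0],[0,0,0],[0,0,0],[0,0,0],[0,0,0],[0,0,0],[0,0,0],[0,0,0],[0,0,0],[0,0,0],[0,0,0],[0,0,0],[0,0,0]],"grip":[9.4,9.4,9.4,9.4,9.4,9.4,9.4,9.4,9.4,9.4,9.4,9.4,9.4,9.4,9.4,9.4,9.4,9.4,9.4]}'
```

```text
clock: 24.42
eef_pos: [0.6077, -0.1347, 0.1476]
eef_rot: [[-0.999, -0.04, 0.012], [-0.041, 0.999, -0.003], [-0.011, -0.004, -1.0]]
contact_force: [1.2, 0.2, 1.3]
grip_width: 0.0938
clock: 26.0
eef_pos: [0.469, 0.272, 0.1387]
eef_rot: [[-1.0, -0.011, 0.0], [-0.011, 1.0, -0.0], [-0.0, -0.0, -1.0]]
contact_force: [0.0, 0.3, -0.0]
grip_width: 0.0939
```

```bash
python3 -m inch '{"linear":[[0,0,-2.5],[0,0,-3],[0,0,-3],[0,0,-2.2],[0,0,-1.4],[0,0,-0.8],[0,0,-0.4],[0,0,0],[0,0,0],[0,0,0],[0,0,0],[0,0,0],[0,0,0],[0,0,0],[0,0,0],[0,0,0],[0,0,0]],"turn":[[0,0,0],[0,0,0],[0,0,0],[0,0,0],[0,0,0],[0,0,0],[0,0,0],[0,0,0],[0,0,0],[0,0,0],[0,0,0],[0,0,0],[0,0,0],[0,0,0],[0,0,0],[0,0,0],[0,0,0]],"grip":[9.4,9.4,9.4,9.4,9.4,9.4,9.4,9.4,3.8,3.8,3.8,3.8,3.8,3.8,3.8,3.8,3.8]}'
python3 - <<'E'
from h import *
from fit import *
im=ctrl.read_camera("scene")
cv2.imwrite("pics/s5.png",cv2.resize(np.hstack([im[200:310,420:510],im[195:275,290:420][:, :].copy() if 0 else im[195:305,290:420]]),None,fx=3.5,fy=3.5,interpolation=cv2.INTER_CUBIC))
E
```

```text
clock: 27.42
eef_pos: [0.4688, 0.2724, 0.0055]
eef_rot: [[-1.0, -0.01, 0.0], [-0.01, 1.0, 0.0], [-0.0, 0.0, -1.0]]
contact_force: [-0.0, -0.4, 1.1]
grip_width: 0.0433
```

View pics/s5.png

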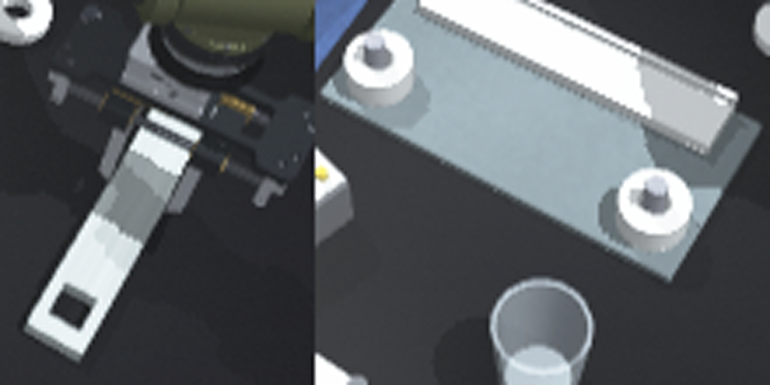

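```bash
python3 -m inch '{"linear":[[0,0,0.5],[0,0,1.5],[0,0,2.5],[0,0,2.5],[0,0,2],[0,0,2],[0,0,1],[0,0,0]],"turn":[[0,0,0],[0,0,0],[0,0,0],[0,0,0],[0,0,0],[0,0,0],[0,0,0],[0,0,0]],"grip":[3.8,3.8,3.8,3.8,3.8,3.8,3.8,3.8]}'
python3 -m inch '{"linear":[[0.82,-1.76,0],[0.82,-1.76,0],[0.82,-1.76,0],[0.82,-1.76,0],[0.82,-1.76,0],[0.82,-1.76,0],[0.82,-1.76,0],[0.82,-1.76,0],[0.82,-1.76,0],[0.82,-1.76,0],[0.82,-1.76,0],[0.82,-1.76,0],[0.82,-1.76,0],[0.82,-1.76,0],[0.82,-1.76,0],[0.82,-1.76,0],[0,0,0],[0,0,0],[0,0,0]],"turn":[[0,0,-0.0962],[0,0,-0.0962],[0,0,-0.0962],[0,0,-0.0962],[0,0,-0.0962],[0,0,-0.0962],[0,0,-0.0962],[0,0,-0.0962],[0,0,-0.0962],[0,0,-0.0962],[0,0,-0.0962],[0,0,-0.0962],[0,0,-0.0962],[0,0,-0.0962],[0,0,-0.0962],[0,0,-0.0962],[0,0,0],[0,0,0],[0,0,0]],"grip":[3.8,3.8,3.8,3.8,3.8,3.8,3.8,3.8,3.8,3.8,3.8,3.8,3.8,3.8,3.8,3.8,3.8,3.8,3.8]}'
python3 - <<'E'
from h import *
crop('scene',280,150,440,270,5,'pics/s6.png')
E
```

```text
clock: 28.13
eef_pos: [0.4695, 0.2728, 0.1275]
eef_rot: [[-1.0, -0.01, 0.003], [-0.01, 1.0, 0.001], [-0.003, 0.001, -1.0]]
contact_force: [-0.3, -0.2, -3.7]
grip_width: 0.0435
clock: 29.72
eef_pos: [0.5994, -0.0087, 0.1243]
eef_rot: [[-0.044, 0.999, -0.002], [0.999, 0.044, 0.0], [0.0, -0.002, -1.0]]
contact_force: [-0.3, 0.6, -3.1]
grip_width: 0.0438
```

View pics/s6.png

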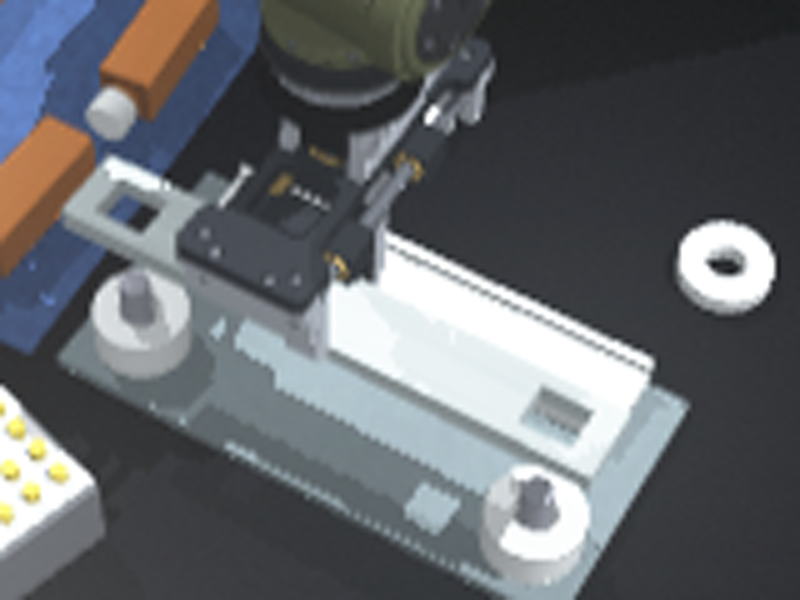

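Run:
```python
from h import *
for p in((559,413),(131,206)): print(back("scene",(p[0]+.5)/5-.5+280,(p[1]+.5)/5-.5+150,.1328).round(4))
for P in([.5947,.1152,.066],[.6049,-.1346,.066]): print((proj("scene",P)+.5-[280,150])*5-.5)
```

```text
[0.5906 0.1153]
[ 0.6039 -0.1353]
[542.15940703 488.96939123]
[138.41900064 282.79571868]
```

```bash
python3 -m inch '{"linear":[[0.05,-0.1,-1.5],[0,0,-1.5],[0,0,-1],[0,0,-1],[0,0,-0.8],[0,0,-0.6],[0,0,-0.6],[0,0,0],[0,0,0]],"turn":[[0,0,0],[0,0,0],[0,0,0],[0,0,0],[0,0,0],[0,0,0],[0,0,0],[0,0,0],[0,0,0]],"grip":[3.8,3.8,3.8,3.8,3.8,3.8,3.8,3.8,3.8]}'
```

```text
clock: 30.52
eef_pos: [0.6005, -0.0102, 0.0555]
eef_rot: [[-0.042, 0.999, -0.0], [0.999, 0.042, 0.0], [0.0, -0.0, -1.0]]
contact_force: [-0.1, -0.1, -3.0]
grip_width: 0.0434
```

```bash
python3 -m inch '{"linear":[[0,0,-0.4],[0,0,-0.4],[0,0,-0.15],[0,0,-0.1],[0,0,0],[0,0,0]],"turn":[[0,0,0],[0,0,0],[0,0,0],[0,0,0],[0,0,0],[0,0,0]],"grip":[3.8,3.8,3.8,3.8,3.8,3.8]}'
python3 -m inch '{"linear":[[0,0,0],[0,0,0],[0,0,0],[0,0,0],[0,0,1],[0,0,3],[0,0,4],[0,0,3],[-3,-2,3],[-3.5,-3,0],[-3.5,-3,0],[0,0,0]],"turn":[[0,0,0],[0,0,0],[0,0,0],[0,0,0],[0,0,0],[0,0,0],[0,0,0],[0,0,0],[0,0,0],[0,0,0],[0,0,0],[0,0,0]],"grip":[5.5,5.5,6.5,6.5,6.5,6.5,6.5,6.5,9.4,9.4,9.4,9.4]}'
python3 - <<'E'
from h import *
im=ctrl.read_camera('scene')
cv2.imwrite('pics/s7.png',cv2.resize(im[110:290,220:440],None,fx=3.3,fy=3.3,interpolation=cv2.INTER_CUBIC))
E
```

```text
clock: 31.02
eef_pos: [0.6005, -0.0102, 0.0455]
eef_rot: [[-0.042, 0.999, 0.0], [0.999, 0.042, -0.0], [-0.0, 0.0, -1.0]]
contact_force: [-4.1, -0.2, 5.0]
grip_width: 0.0435
clock: 32.02
eef_pos: [0.5069, -0.0851, 0.1827]
eef_rot: [[-0.039, 0.999, -0.0], [0.999, 0.039, -0.001], [-0.001, -0.0, -1.0]]
contact_force: [0.2, 0.2, 0.1]
grip_width: 0.0883
```

View pics/s7.png

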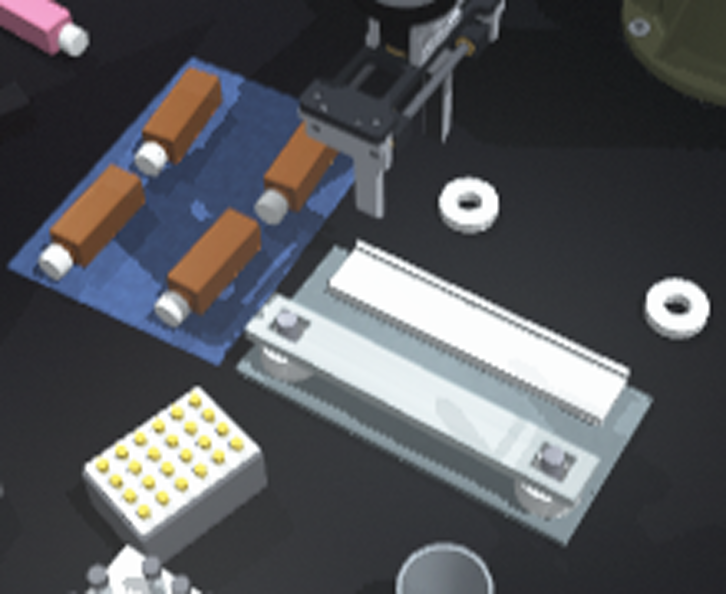

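Bar is down flat on both tall spacers with the posts through its windows (288,322) and (553,458). Next I fit the bottle poses by silhouette in both cameras.

```bash
cat > bot.py <<'E'
from h import *
from scipy.optimize import minimize
def masks(ims):
    o={}
    for n,im in ims.items():
        b,g,r=[im[...,i].astype(int) for i in range(3)]
        o[n]=((r>35)&(r>1.7*b)&(r>1.3*g)).astype(np.uint8)
    return o
def hull(n,p,z0,F=4):
    c,s=np.cos(p[2]),np.sin(p[2]);pts=[]
    for a in(-.0475,.0475):
        for b in(-.018,.018):
            for z in(z0,z0+.036):pts.append(proj(n,[p[0]+c*a-s*b,p[1]+s*a+c*b,z]))
    return cv2.convexHull(np.float32(pts))
def fitb(m,p0,z0=.002,cams=("top","scene"),w=.07):
    def cost(p):
        t=0
        for n in cams:
            u,v=proj(n,[p0[0],p0[1],.02]);x0,y0=int(u)-26,int(v)-26
            sub=cv2.resize(m[n][y0:y0+52,x0:x0+52].astype(np.float32),None,fx=4,fy=4,interpolation=cv2.INTER_LINEAR)
            h=(hull(n,p,z0).reshape(-1,2)-[x0,y0]+.5)*4-.5
            k=np.zeros(sub.shape,np.float32);cv2.fillConvexPoly(k,np.round(h*16).astype(np.int32),1,cv2.LINE_AA,4)
            # ignore pixels far from this bottle
            roi=cv2.dilate(k,np.ones((25,25)));t+=np.abs(k-sub)[roi>0].sum()
        return t
    r=minimize(cost,p0,method="Nelder-Mead",options=dict(initial_simplex=np.array(p0)+np.array([[0,0,0],[.006,0,0],[0,.006,0],[0,0,.1]]),xatol=1e-4))
    return r.x,r.fun
E
python3 - <<'E'
from bot import *
P=[(.5861,-.3687,0),(.5688,-.2468,0),(.4425,-.3839,.1),(.4263,-.2507,.1)]
new={n:ctrl.read_camera(n) for n in("top","scene")}
old={n:cv2.imread(f"pics/{n}0.png") for n in new}
for t,ims in(("old",old),("new",new)):
    m=masks(ims)
    for p in P:
        print(t,*[(fitb(m,p,cams=c)[0].round(4).tolist(),round(fitb(m,p,cams=c)[1])) for c in(("top","scene"),("top",),("scene",))])
E
```

```text
old ([0.5853, -0.3733, 0.0843], 2975) ([0.5864, -0.3708, 0.089], 1263) ([0.5801, -0.3759, 0.1471], 1532)
old ([0.5668, -0.2493, 0.0416], 3164) ([0.5687, -0.2479, 0.0273], 1123) ([0.5611, -0.2525, 0.1041], 1772)
old ([0.4416, -0.388, 0.229], 3112) ([0.4428, -0.3869, 0.1912], 1479) ([0.4358, -0.3907, 0.2406], 1470)
old ([0.4253, -0.2537, 0.2049], 3198) ([0.4263, -0.2521, 0.1502], 1218) ([0.4185, -0.2575, 0.2169], 1745)
new ([0.585, -0.3726, 0.0852], 2686) ([0.586, -0.3712, 0.0466], 1054) ([0.5803, -0.3745, 0.1164], 1445)
new ([0.5663, -0.2489, 0.0377], 2725) ([0.5673, -0.2477, 0.0186], 887) ([0.5616, -0.2518, 0.0713], 1581)
new ([0.4408, -0.3885, 0.2358], 3031) ([0.4423, -0.3859, 0.1967], 1427) ([0.4362, -0.3906, 0.2536], 1435)
new ([0.4261, -0.2526, 0.1777], 4265) ([0.4257, -0.2516, 0.1565], 873) ([0.4217, -0.2575, 0.2838], 3056)
```

Run:
```python
from bot import *
P=[(.5862,-.371,.065),(.568,-.2478,.022),(.4425,-.3865,.19),(.426,-.2518,.153)]
out=[]
for n,(x0,y0) in(("top",(345,160)),("scene",(228,115))):
    im=cv2.resize(cv2.imread(f"pics/{n}0.png")[y0:y0+100,x0:x0+100],None,fx=4,fy=4,interpolation=cv2.INTER_CUBIC);im=np.clip(im*1.5,0,255).astype(np.uint8)
    for p in P:
        c,s=np.cos(p[2]),np.sin(p[2])
        for z in(.002,.038):
            q=np.array([proj(n,[p[0]+c*a-s*b,p[1]+s*a+c*b,z]) for a,b in((-.0475,-.018),(-.0475,.018),(.0475,.018),(.0475,-.018))])
            q=(q-[x0,y0]+.5)*4-.5
            cv2.polylines(im,[np.int32(q*16)],True,(0,255,0) if z>.01 else (255,255,0),1,cv2.LINE_AA,4)
    out.append(im)
cv2.imwrite("pics/ov.png",np.hstack(out))
```

```text
(no output)
```

View pics/ov.png

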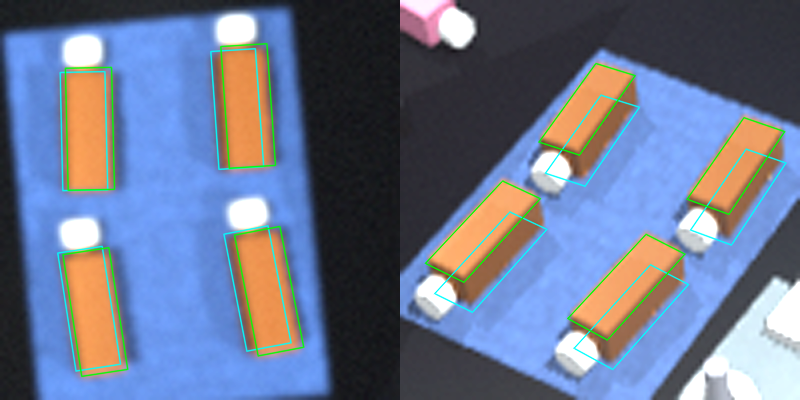

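The overlay matches all four amber bottles on the mat; the pink and black look-alikes are off it and stay untouched. Bottle at (0.568,-0.248) first.

```bash
python3 -m inch '{"linear":[[0.436,-1.162,0],[0.436,-1.162,0],[0.436,-1.162,0],[0.436,-1.162,0],[0.436,-1.162,0],[0.436,-1.162,0],[0.436,-1.162,0],[0.436,-1.162,0],[0.436,-1.162,0],[0.436,-1.162,0],[0.436,-1.162,0],[0.436,-1.162,0],[0.436,-1.162,0],[0.436,-1.162,0],[0,0,0],[0,0,0],[0,0,0]],"turn":[[0,0,-0.1134],[0,0,-0.1134],[0,0,-0.1134],[0,0,-0.1134],[0,0,-0.1134],[0,0,-0.1134],[0,0,-0.1134],[0,0,-0.1134],[0,0,-0.1134],[0,0,-0.1134],[0,0,-0.1134],[0,0,-0.1134],[0,0,-0.1134],[0,0,-0.1134],[0,0,0],[0,0,0],[0,0,0]],"grip":[9.4,9.4,9.4,9.4,9.4,9.4,9.4,9.4,9.4,9.4,9.4,9.4,9.4,9.4,9.4,9.4,9.4]}'
```

```text
clock: 33.58
eef_pos: [0.5719, -0.2438, 0.1813]
eef_rot: [[1.0, 0.03, -0.0], [0.03, -1.0, 0.0], [-0.0, -0.0, -1.0]]
contact_force: [-0.7, -0.0, 0.7]
grip_width: 0.0935
```

```bash
python3 -m inch '{"linear":[[-0.4,-0.35,-2.2],[0,0,-3],[0,0,-3.2],[0,0,-3],[0,0,-2.5],[0,0,-1.5],[0,0,-1],[0,0,-0.5],[0,0,-0.2],[0,0,0],[0,0,0],[0,0,0],[0,0,0],[0,0,0],[0,0,0],[0,0,0],[0,0,0],[0,0,0],[0,0,0],[0,0,0]],"turn":[[0,0,0],[0,0,0],[0,0,0],[0,0,0],[0,0,0],[0,0,0],[0,0,0],[0,0,0],[0,0,0],[0,0,0],[0,0,0],[0,0,0],[0,0,0],[0,0,0],[0,0,0],[0,0,0],[0,0,0],[0,0,0],[0,0,0],[0,0,0]],"grip":[9.4,9.4,9.4,9.4,9.4,9.4,9.4,9.4,9.4,9.4,3,3,3,3,3,3,3,3,3,3]}'
```

```text
clock: 35.25
eef_pos: [0.5676, -0.2484, 0.0106]
eef_rot: [[1.0, 0.025, -0.0], [0.025, -1.0, 0.0], [-0.0, -0.0, -1.0]]
contact_force: [0.2, -0.2, 0.5]
grip_width: 0.0359
```

```bash
python3 -m inch '{"linear":[[0,0,0.5],[0,0,1.5],[0,0,3],[0,0,3],[0,0,2.5],[0,0,1.5]],"turn":[[0,0,0],[0,0,0],[0,0,0],[0,0,0],[0,0,0],[0,0,0]],"grip":[3,3,3,3,3,3]}'
python3 -m inch '{"linear":[[-0.17,2.31,0],[-0.17,2.31,0],[-0.17,2.31,0],[-0.17,2.31,0],[-0.17,2.31,0],[-0.17,2.31,0],[-0.17,2.31,0],[-0.17,2.31,0],[-0.17,2.31,0],[-0.17,2.31,0],[-0.17,2.31,0],[-0.17,2.31,0],[-0.17,2.31,0],[-0.17,2.31,0],[0,0,0],[0,0,0],[0,0,0],[0,0,0]],"turn":[[0,0,0.016],[0,0,0],[0.0016,-0.04,0],[0.0016,-0.04,0],[0.0016,-0.04,0],[0.0016,-0.04,0],[0.0016,-0.04,0],[0.0016,-0.04,0],[0.0016,-0.04,0],[0.0016,-0.04,0],[0.0016,-0.04,0],[0.0016,-0.04,0],[0,0,0],[0,0,0],[0,0,0],[0,0,0],[0,0,0],[0,0,0]],"grip":[3,3,3,3,3,3,3,3,3,3,3,3,3,3,3,3,3,3]}'
```

```text
clock: 35.75
eef_pos: [0.5683, -0.2487, 0.1341]
eef_rot: [[1.0, 0.025, 0.003], [0.025, -1.0, -0.002], [0.003, 0.002, -1.0]]
contact_force: [-0.6, 0.8, -0.7]
grip_width: 0.0355
clock: 37.25
eef_pos: [0.5439, 0.0743, 0.1307]
eef_rot: [[0.92, 0.04, 0.389], [0.037, -0.999, 0.015], [0.39, 0.001, -0.921]]
contact_force: [-0.3, 0.6, -1.5]
grip_width: 0.0355
```

```bash
python3 -m inch '{"linear":[[0,0,-1.5],[0,0,-2],[0,0,-1.5],[0,0,-1.2],[0,0,-0.8],[0,0,-0.6],[0,0,0],[0,0,0]],"turn":[[0,0,0],[0,0,0],[0,0,0],[0,0,0],[0,0,0],[0,0,0],[0,0,0],[0,0,0]],"grip":[3,3,3,3,3,3,3,3]}'
python3 -c "
from h import *
crop('scene',290,170,430,270,5,'pics/s8.png')"
```

```text
clock: 37.92
eef_pos: [0.544, 0.0748, 0.0549]
eef_rot: [[0.92, 0.041, 0.39], [0.038, -0.999, 0.015], [0.39, 0.001, -0.921]]
contact_force: [-0.3, -0.2, -1.1]
grip_width: 0.0357
```

View pics/s8.png

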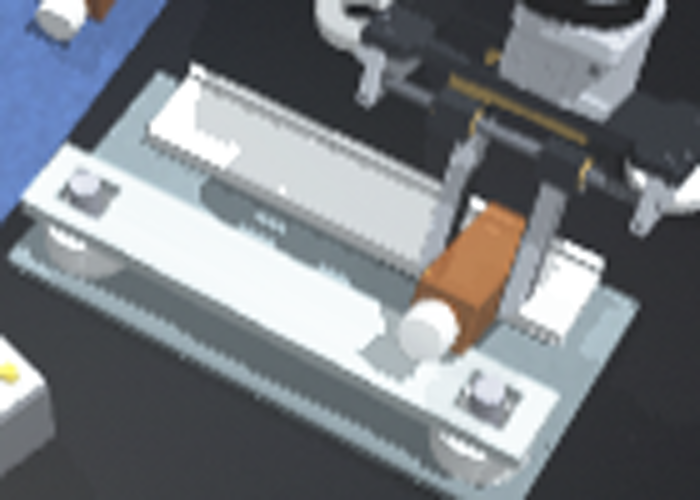

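Bottle is tilted squarely above the bar, cap end up and heel over the shelf. I lower it until it touches.

```bash
python3 -m inch '{"linear":[[0,0,-0.2],[0,0,-0.15],[0,0,-0.1],[0,0,-0.05],[0,0,0],[0,0,0]],"turn":[[0,0,0],[0,0,0],[0,0,0],[0,0,0],[0,0,0],[0,0,0]],"grip":[3,3,3,3,3,3]}'
```

```text
clock: 38.47
eef_pos: [0.5444, 0.0751, 0.0504]
eef_rot: [[0.919, 0.041, 0.391], [0.038, -0.999, 0.016], [0.391, 0.0, -0.92]]
contact_force: [-1.7, 0.1, 5.6]
grip_width: 0.0358
```

```bash
python3 -m inch '{"linear":[[0,0,0],[0,0,0],[0,0,0],[0,0,0],[-0.2,-0.01,0.46],[-0.39,-0.02,0.92],[-0.78,-0.03,1.84],[-1.17,-0.05,2.76],[-1.17,-0.05,2.76],[0,0,0]],"turn":[[0,0,0],[0,0,0],[0,0,0],[0,0,0],[0,0,0],[0,0,0],[0,0,0],[0,0,0],[0,0,0],[0,0,0]],"grip":[3.8,4.0,4.2,4.3,4.3,4.3,4.3,4.3,4.3,4.3]}'
python3 -m inch '{"linear":[[-0.565,-2.32,0],[-0.565,-2.32,0],[-0.565,-2.32,0],[-0.565,-2.32,0],[-0.565,-2.32,0],[-0.565,-2.32,0],[-0.565,-2.32,0],[-0.565,-2.32,0],[-0.565,-2.32,0],[-0.565,-2.32,0],[-0.565,-2.32,0],[-0.565,-2.32,0],[-0.565,-2.32,0],[-0.565,-2.32,0],[0,0,0],[0,0,0],[0,0,0]],"turn":[[-0.0016,0.04,0],[-0.0016,0.04,0],[-0.0016,0.04,0],[-0.0016,0.04,0],[-0.0016,0.04,0],[-0.0016,0.04,0],[-0.0016,0.04,0],[-0.0016,0.04,0],[-0.0016,0.04,0],[-0.0016,0.04,0],[0,0,0],[0,0,0.112],[0,0,0],[0,0,0],[0,0,0],[0,0,0],[0,0,0]],"grip":[4.3,9.4,9.4,9.4,9.4,9.4,9.4,9.4,9.4,9.4,9.4,9.4,9.4,9.4,9.4,9.4,9.4]}'
python3 - <<'E'
from bot import *
m=masks({n:ctrl.read_camera(n) for n in("top","scene")})
for p in [(.5862,-.371,.065),(.4425,-.3865,.19),(.426,-.2518,.153)]: print([fitb(m,p,cams=(c,))[0].round(4).tolist() for c in("top","scene")])
crop('scene',290,170,430,270,5,'pics/s9.png')
E
```

```text
clock: 39.3
eef_pos: [0.5071, 0.0737, 0.1426]
eef_rot: [[0.917, 0.041, 0.396], [0.038, -0.999, 0.016], [0.396, 0.0, -0.918]]
contact_force: [0.2, 0.1, 0.9]
grip_width: 0.0428
clock: 40.72
eef_pos: [0.4276, -0.2509, 0.1371]
eef_rot: [[0.988, 0.152, 0.0], [0.152, -0.988, 0.0], [0.0, -0.0, -1.0]]
contact_force: [-0.1, 0.2, 0.2]
grip_width: 0.094
[[0.5863, -0.3718, 0.073], [0.58, -0.3758, 0.1163]]
[[0.4462, -0.3877, 0.253], [0.4357, -0.3907, 0.243]]
[[0.4347, -0.2515, 0.1422], [0.4198, -0.2573, 0.2339]]
```

View pics/s9.png

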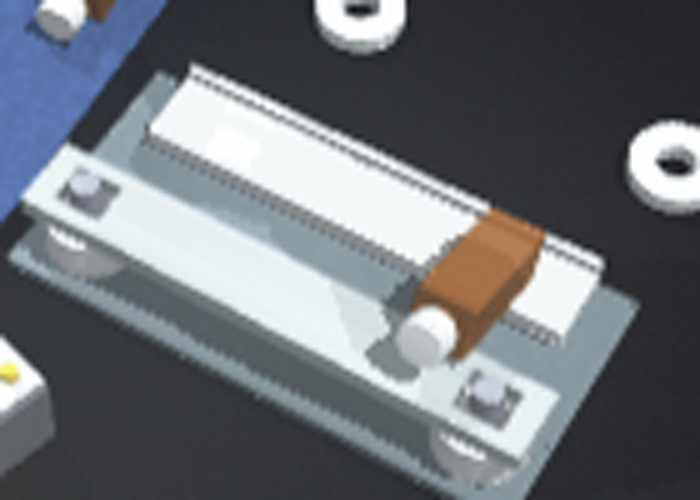

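The first bottle rests on shelf and bar and holds still (cap at 428,335). Now the second one.

```bash
python3 -m inch '{"linear":[[-0.12,-0.1,-2],[0,0,-3],[0,0,-3],[0,0,-2],[0,0,-1.3],[0,0,-0.8],[0,0,-0.4],[0,0,-0.15],[0,0,0],[0,0,0],[0,0,0],[0,0,0],[0,0,0],[0,0,0],[0,0,0],[0,0,0],[0,0,0],[0,0,0],[0,0,0]],"turn":[[0,0,0],[0,0,0],[0,0,0],[0,0,0],[0,0,0],[0,0,0],[0,0,0],[0,0,0],[0,0,0],[0,0,0],[0,0,0],[0,0,0],[0,0,0],[0,0,0],[0,0,0],[0,0,0],[0,0,0],[0,0,0],[0,0,0]],"grip":[9.4,9.4,9.4,9.4,9.4,9.4,9.4,9.4,9.4,3,3,3,3,3,3,3,3,3,3]}'
python3 -m inch '{"linear":[[0,0,0.5],[0,0,1.5],[0,0,3],[0,0,3],[0,0,2.5],[0,0,1.5],[0,0,0]],"turn":[[0,0,0],[0,0,0],[0,0,0],[0,0,0],[0,0,0],[0,0,0],[0,0,0]],"grip":[3,3,3,3,3,3,3]}'
```

```text
clock: 42.45
eef_pos: [0.4264, -0.2524, 0.0105]
eef_rot: [[0.988, 0.153, -0.0], [0.153, -0.988, 0.0], [-0.0, -0.0, -1.0]]
contact_force: [-0.3, 0.1, 0.0]
grip_width: 0.0361
clock: 43.03
eef_pos: [0.4275, -0.2531, 0.1339]
eef_rot: [[0.988, 0.153, 0.004], [0.153, -0.988, -0.003], [0.004, 0.004, -1.0]]
contact_force: [0.4, -0.5, -0.7]
grip_width: 0.0358
```

```bash
python3 -m inch '{"linear":[[0.856,1.926,0],[0.856,1.926,0],[0.856,1.926,0],[0.856,1.926,0],[0.856,1.926,0],[0.856,1.926,0],[0.856,1.926,0],[0.856,1.926,0],[0.856,1.926,0],[0.856,1.926,0],[0.856,1.926,0],[0.856,1.926,0],[0.856,1.926,0],[0.856,1.926,0],[0,0,0],[0,0,0],[0,0,0],[0,0,0]],"turn":[[0,0,-0.056],[0,0,-0.056],[0.0016,-0.04,0],[0.0016,-0.04,0],[0.0016,-0.04,0],[0.0016,-0.04,0],[0.0016,-0.04,0],[0.0016,-0.04,0],[0.0016,-0.04,0],[0.0016,-0.04,0],[0.0016,-0.04,0],[0.0016,-0.04,0],[0,0,0],[0,0,0],[0,0,0],[0,0,0],[0,0,0],[0,0,0]],"grip":[3,3,3,3,3,3,3,3,3,3,3,3,3,3,3,3,3,3]}'
```

```text
clock: 44.53
eef_pos: [0.5458, 0.0166, 0.13]
eef_rot: [[0.921, 0.04, 0.389], [0.037, -0.999, 0.015], [0.389, 0.0, -0.921]]
contact_force: [0.0, 0.1, -0.7]
grip_width: 0.0358
```

```bash
python3 -m inch '{"linear":[[0.04,0.04,-1.5],[0,0,-2],[0,0,-1.5],[0,0,-1.2],[0,0,-0.8],[0,0,-0.5],[0,0,-0.2],[0,0,-0.15],[0,0,-0.1],[0,0,0],[0,0,0]],"turn":[[0,0,0],[0,0,0],[0,0,0],[0,0,0],[0,0,0],[0,0,0],[0,0,0],[0,0,0],[0,0,0],[0,0,0],[0,0,0]],"grip":[3,3,3,3,3,3,3,3,3,3,3]}'
```

```text
clock: 45.45
eef_pos: [0.5469, 0.0177, 0.0515]
eef_rot: [[0.92, 0.041, 0.39], [0.038, -0.999, 0.016], [0.39, 0.001, -0.921]]
contact_force: [0.1, 0.8, -1.1]
grip_width: 0.0359
```

```bash
python3 -m inch '{"linear":[[0,0,-0.12],[0,0,0],[0,0,0],[0,0,0],[0,0,0],[0,0,0],[-0.2,-0.01,0.46],[-0.39,-0.02,0.92],[-0.78,-0.03,1.84],[-1.17,-0.05,2.76],[-1.17,-0.05,2.76],[0,0,0]],"turn":[[0,0,0],[0,0,0],[0,0,0],[0,0,0],[0,0,0],[0,0,0],[0,0,0],[0,0,0],[0,0,0],[0,0,0],[0,0,0],[0,0,0]],"grip":[3,3,3.8,4.0,4.2,4.3,4.3,4.3,4.3,4.3,4.3,4.3]}'
python3 -m inch '{"linear":[[0.478,-2.42,0],[0.478,-2.42,0],[0.478,-2.42,0],[0.478,-2.42,0],[0.478,-2.42,0],[0.478,-2.42,0],[0.478,-2.42,0],[0.478,-2.42,0],[0.478,-2.42,0],[0.478,-2.42,0],[0.478,-2.42,0],[0.478,-2.42,0],[0.478,-2.42,0],[0.478,-2.42,0],[0.478,-2.42,0],[0.478,-2.42,0],[0,0,0],[0,0,0],[0,0,0]],"turn":[[-0.0016,0.04,0],[-0.0016,0.04,0],[-0.0016,0.04,0],[-0.0016,0.04,0],[-0.0016,0.04,0],[-0.0016,0.04,0],[-0.0016,0.04,0],[-0.0016,0.04,0],[-0.0016,0.04,0],[-0.0016,0.04,0],[0,0,0],[0,0,0.027],[0,0,0],[0,0,0],[0,0,0],[0,0,0],[0,0,0],[0,0,0],[0,0,0]],"grip":[4.3,9.4,9.4,9.4,9.4,9.4,9.4,9.4,9.4,9.4,9.4,9.4,9.4,9.4,9.4,9.4,9.4,9.4,9.4]}'
python3 - <<'E'
from bot import *
im={n:ctrl.read_camera(n) for n in("top","scene")};m=masks(im)
for p in [(.5862,-.371,.065),(.4425,-.3865,.19)]: print([fitb(m,p,cams=(c,))[0].round(4).tolist() for c in("top","scene")])
crop('scene',220,100,430,270,3.5,'pics/s10.png',im["scene"])
E
```

```text
clock: 46.45
eef_pos: [0.5101, 0.016, 0.1423]
eef_rot: [[0.918, 0.041, 0.395], [0.038, -0.999, 0.015], [0.396, 0.001, -0.918]]
contact_force: [-0.1, 0.7, 1.0]
grip_width: 0.043
clock: 48.03
eef_pos: [0.5859, -0.3705, 0.1366]
eef_rot: [[0.998, 0.068, -0.001], [0.068, -0.998, 0.001], [-0.001, -0.001, -1.0]]
contact_force: [-0.2, 0.3, 0.6]
grip_width: 0.094
[[0.5071, -0.2545, -0.2264], [0.582, -0.3753, 0.1422]]
[[0.4105, -0.2638, 3.2233], [0.436, -0.3912, 0.2373]]
```

View pics/s10.png

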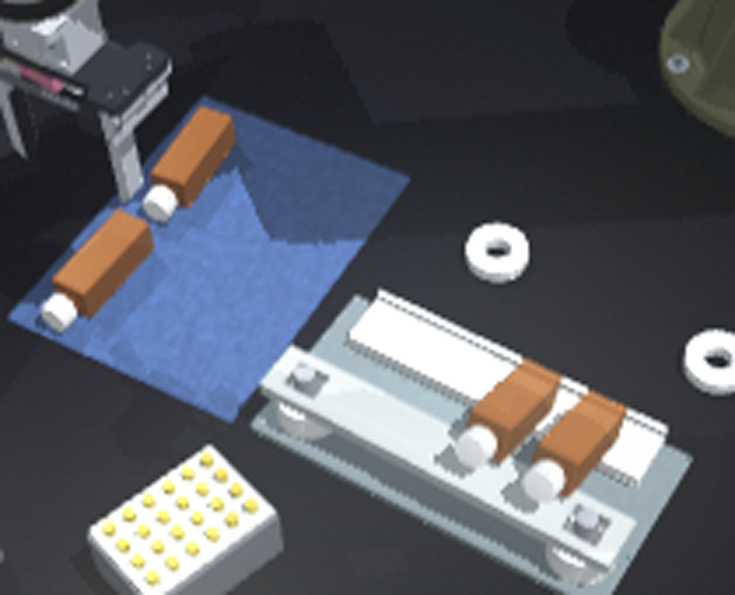

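Two bottles lie side by side in the rack and the other two are unmoved. Now the third.

```bash
python3 -m inch '{"linear":[[0.03,-0.06,-2],[0,0,-3],[0,0,-3],[0,0,-2],[0,0,-1.3],[0,0,-0.8],[0,0,-0.4],[0,0,-0.1],[0,0,0],[0,0,0],[0,0,0],[0,0,0],[0,0,0],[0,0,0],[0,0,0],[0,0,0],[0,0,0],[0,0,0],[0,0,0]],"turn":[[0,0,0],[0,0,0],[0,0,0],[0,0,0],[0,0,0],[0,0,0],[0,0,0],[0,0,0],[0,0,0],[0,0,0],[0,0,0],[0,0,0],[0,0,0],[0,0,0],[0,0,0],[0,0,0],[0,0,0],[0,0,0],[0,0,0]],"grip":[9.4,9.4,9.4,9.4,9.4,9.4,9.4,9.4,9.4,3,3,3,3,3,3,3,3,3,3]}'
python3 -m inch '{"linear":[[0,0,0.5],[0,0,1.5],[0,0,3],[0,0,3],[0,0,2.5],[0,0,1.5],[0,0,0]],"turn":[[0,0,0],[0,0,0],[0,0,0],[0,0,0],[0,0,0],[0,0,0],[0,0,0]],"grip":[3,3,3,3,3,3,3]}'
```

```text
clock: 49.72
eef_pos: [0.5863, -0.3717, 0.0112]
eef_rot: [[0.998, 0.068, -0.0], [0.068, -0.998, 0.0], [-0.0, -0.0, -1.0]]
contact_force: [0.5, 0.4, -0.5]
grip_width: 0.0357
clock: 50.3
eef_pos: [0.5876, -0.3726, 0.1369]
eef_rot: [[0.998, 0.068, 0.006], [0.068, -0.998, -0.004], [0.006, 0.005, -1.0]]
contact_force: [0.3, 0.1, -0.1]
grip_width: 0.0358
```

```bash
python3 -m inch '{"linear":[[-0.269,2.364,0],[-0.269,2.364,0],[-0.269,2.364,0],[-0.269,2.364,0],[-0.269,2.364,0],[-0.269,2.364,0],[-0.269,2.364,0],[-0.269,2.364,0],[-0.269,2.364,0],[-0.269,2.364,0],[-0.269,2.364,0],[-0.269,2.364,0],[-0.269,2.364,0],[-0.269,2.364,0],[0,0,0],[0,0,0],[0,0,0],[0,0,0]],"turn":[[0,0,-0.027],[0,0,0],[0.0016,-0.04,0],[0.0016,-0.04,0],[0.0016,-0.04,0],[0.0016,-0.04,0],[0.0016,-0.04,0],[0.0016,-0.04,0],[0.0016,-0.04,0],[0.0016,-0.04,0],[0.0016,-0.04,0],[0.0016,-0.04,0],[0,0,0],[0,0,0],[0,0,0],[0,0,0],[0,0,0],[0,0,0]],"grip":[3,3,3,3,3,3,3,3,3,3,3,3,3,3,3,3,3,3]}'
python3 -m inch '{"linear":[[0,0,-1.5],[0,0,-2],[0,0,-1.5],[0,0,-1.2],[0,0,-0.8],[0,0,-0.5],[0,0,0],[0,0,0]],"turn":[[0,0,0],[0,0,0],[0,0,0],[0,0,0],[0,0,0],[0,0,0],[0,0,0],[0,0,0]],"grip":[3,3,3,3,3,3,3,3]}'
```

```text
clock: 51.8
eef_pos: [0.5486, -0.0415, 0.131]
eef_rot: [[0.92, 0.04, 0.389], [0.037, -0.999, 0.015], [0.389, 0.0, -0.921]]
contact_force: [0.2, -0.4, -1.8]
grip_width: 0.0359
clock: 52.47
eef_pos: [0.5489, -0.041, 0.0565]
eef_rot: [[0.92, 0.041, 0.39], [0.038, -0.999, 0.015], [0.39, 0.0, -0.921]]
contact_force: [0.4, 0.1, -1.0]
grip_width: 0.0359
```

```bash
python3 -m inch '{"linear":[[0,0,-0.25],[0,0,-0.2],[0,0,-0.1],[0,0,0],[0,0,0]],"turn":[[0,0,0],[0,0,0],[0,0,0],[0,0,0],[0,0,0]],"grip":[3,3,3,3,3]}'
python3 -m inch '{"linear":[[0,0,-0.03],[0,0,0],[0,0,0],[0,0,0],[0,0,0],[0,0,0],[-0.2,-0.01,0.46],[-0.39,-0.02,0.92],[-0.78,-0.03,1.84],[-1.17,-0.05,2.76],[-1.17,-0.05,2.76],[0,0,0]],"turn":[[0,0,0],[0,0,0],[0,0,0],[0,0,0],[0,0,0],[0,0,0],[0,0,0],[0,0,0],[0,0,0],[0,0,0],[0,0,0],[0,0,0]],"grip":[3,3,3.8,4.0,4.2,4.3,4.3,4.3,4.3,4.3,4.3,4.3]}'
python3 -m inch '{"linear":[[-0.496,-2.457,0],[-0.496,-2.457,0],[-0.496,-2.457,0],[-0.496,-2.457,0],[-0.496,-2.457,0],[-0.496,-2.457,0],[-0.496,-2.457,0],[-0.496,-2.457,0],[-0.496,-2.457,0],[-0.496,-2.457,0],[-0.496,-2.457,0],[-0.496,-2.457,0],[-0.496,-2.457,0],[-0.496,-2.457,0],[0,0,0],[0,0,0],[0,0,0]],"turn":[[-0.0016,0.04,0],[-0.0016,0.04,0],[-0.0016,0.04,0],[-0.0016,0.04,0],[-0.0016,0.04,0],[-0.0016,0.04,0],[-0.0016,0.04,0],[-0.0016,0.04,0],[-0.0016,0.04,0],[-0.0016,0.04,0],[0,0,0],[0,0,0.08],[0,0,0.08],[0,0,0],[0,0,0],[0,0,0],[0,0,0]],"grip":[4.3,9.4,9.4,9.4,9.4,9.4,9.4,9.4,9.4,9.4,9.4,9.4,9.4,9.4,9.4,9.4,9.4]}'
python3 - <<'E'
from bot import *
im={n:ctrl.read_camera(n) for n in("top","scene")};m=masks(im)
print([fitb(m,(.4425,-.3865,.19),cams=(c,))[0].round(4).tolist() for c in("top","scene")])
crop('scene',220,100,430,270,3.5,'pics/s11.png',im["scene"])
E
```

```text
clock: 52.88
eef_pos: [0.5492, -0.0408, 0.0514]
eef_rot: [[0.92, 0.041, 0.391], [0.038, -0.999, 0.015], [0.391, 0.001, -0.92]]
contact_force: [0.0, 0.1, 3.6]
grip_width: 0.0358
clock: 53.88
eef_pos: [0.512, -0.0427, 0.1434]
eef_rot: [[0.917, 0.041, 0.396], [0.039, -0.999, 0.014], [0.396, 0.002, -0.918]]
contact_force: [0.3, 0.8, 1.3]
grip_width: 0.0432
clock: 55.3
eef_pos: [0.4421, -0.3857, 0.1378]
eef_rot: [[0.98, 0.199, -0.0], [0.199, -0.98, 0.0], [-0.0, -0.0, -1.0]]
contact_force: [0.8, 0.4, 0.0]
grip_width: 0.0941
[[0.4494, -0.3801, -0.0042], [0.4358, -0.391, 0.2376]]
```

View pics/s11.png

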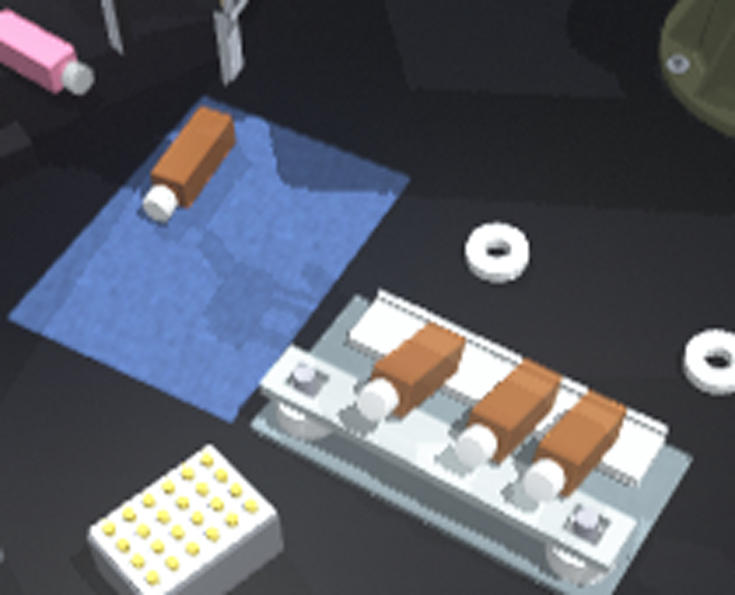

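The third bottle no longer sits where I released it: its cap is at (378,400), about 2 cm toward the right end. It was probably knocked. I'll measure all three against the known commanded poses.

```bash
cat > tilt.py <<'E'
from bot import *
c0,s0=np.cos(.041),np.sin(.041)
def pts(p,th=.4):  # p: rack x,y of body origin, yaw rel rack
    z=.0591;c,s=np.cos(p[2]),np.sin(p[2]);o=[]
    for a in(-.0475,.0475):
        for b in(-.018,.018):
            for n in(-.018,.018):
                X=a*np.cos(th)-n*np.sin(th);Z=z+a*np.sin(th)+n*np.cos(th)
                x=p[0]+c*X-s*b;y=p[1]+s*X+c*b
                o.append([.5548+c0*x-s0*y,-.0115+s0*x+c0*y,Z])
    return o
def fitt(m,n,p0):
    def cost(p):
        h=np.float32([proj(n,q) for q in pts(p)]);u,v=np.float32([proj(n,q) for q in pts(p0)]).mean(0);x0,y0=int(u)-26,int(v)-26
        sub=cv2.resize(m[n][y0:y0+52,x0:x0+52].astype(np.float32),None,fx=4,fy=4,interpolation=cv2.INTER_LINEAR)
        k=np.zeros(sub.shape,np.float32);cv2.fillConvexPoly(k,np.round(((cv2.convexHull(h).reshape(-1,2)-[x0,y0]+.5)*4-.5)*16).astype(np.int32),1,cv2.LINE_AA,4)
        roi=cv2.dilate(k,np.ones((13,13)));return np.abs(k-sub)[roi>0].sum()
    r=minimize(cost,p0,method="Nelder-Mead",options=dict(initial_simplex=np.array(p0)+np.array([[0,0,0],[.006,0,0],[0,.006,0],[0,0,.1]])))
    return r.x.round(4).tolist(),round(r.fun)
E
python3 - <<'E'
from tilt import *
m=masks({n:ctrl.read_camera(n) for n in("top","scene")})
for y in(.087,.029,-.053):
    print(y,[fitt(m,n,(-.011,y,0)) for n in("top","scene")])
E
```

```text
0.087 [([-0.013, 0.0876, 0.0407], 1954), ([-0.0177, 0.0851, 0.058], 2240)]
0.029 [([-0.0097, 0.033, 0.01], 1882), ([-0.0173, 0.028, 0.0978], 2105)]
-0.053 [([-0.0069, -0.0533, -0.0399], 1575), ([-0.0123, -0.0565, 0.1135], 2396)]
```

```bash
python3 -m inch '{"linear":[[0.536,2.27,0],[0.536,2.27,0],[0.536,2.27,0],[0.536,2.27,0],[0.536,2.27,0],[0.536,2.27,0],[0.536,2.27,0],[0.536,2.27,0],[0.536,2.27,0],[0.536,2.27,0],[0.536,2.27,0],[0.536,2.27,0],[0.536,2.27,0],[0.536,2.27,0],[0,0,0],[0,0,0],[0,0,0],[0,0,0]],"turn":[[0,0,-0.08],[0,0,-0.08],[0.0016,-0.04,0],[0.0016,-0.04,0],[0.0016,-0.04,0],[0.0016,-0.04,0],[0.0016,-0.04,0],[0.0016,-0.04,0],[0.0016,-0.04,0],[0.0016,-0.04,0],[0.0016,-0.04,0],[0.0016,-0.04,0],[0,0,0],[0,0,0],[0,0,0],[0,0,0],[0,0,0],[0,0,0]],"grip":[6,6,6,6,6,6,6,6,6,6,6,6,6,6,6,6,6,6]}'
```

```text
clock: 57.0
eef_pos: [0.517, -0.0691, 0.1378]
eef_rot: [[0.92, 0.041, 0.389], [0.038, -0.999, 0.015], [0.39, 0.001, -0.921]]
contact_force: [0.7, -0.4, 0.4]
grip_width: 0.0599
```

```bash
python3 -m inch '{"linear":[[0.7,0.33,-1.7],[1,0,-2.4],[0.9,0,-2.15],[0.6,0,-1.4],[0.3,0,-0.7],[0.1,0,-0.25],[0,0,0],[0,0,0],[0,0,0],[0,0,0],[0,0,0],[0,0,0],[0,0,0],[0,0,0],[0,0,0]],"turn":[[0,0,0],[0,0,0],[0,0,0],[0,0,0],[0,0,0],[0,0,0],[0,0,0],[0,0,0],[0,0,0],[0,0,0],[0,0,0],[0,0,0],[0,0,0],[0,0,0],[0,0,0]],"grip":[6,6,6,6,6,6,6,3,3,3,3,3,3,3,3]}'
```

```text
clock: 58.25
eef_pos: [0.5534, -0.0653, 0.0523]
eef_rot: [[0.92, 0.041, 0.39], [0.038, -0.999, 0.015], [0.39, 0.001, -0.921]]
contact_force: [-3.2, 0.1, 6.8]
grip_width: 0.036
```

```bash
python3 -m inch '{"linear":[[0,0,0.5],[0,0,1],[-0.1,0.6,0.5],[-0.1,0.6,0],[-0.1,0.6,0],[-0.15,0.65,0],[0,0,0],[0,0,-0.6],[0,0,-0.6],[0,0,-0.4],[0,0,-0.2],[0,0,-0.1],[0,0,0],[0,0,0]],"turn":[[0,0,0],[0,0,0],[0,0,0],[0,0,0],[0,0,0],[0,0,0],[0,0,0],[0,0,0],[0,0,0],[0,0,0],[0,0,0],[0,0,0],[0,0,0],[0,0,0]],"grip":[3,3,3,3,3,3,3,3,3,3,3,3,3,3]}'
```

```text
clock: 59.42
eef_pos: [0.5487, -0.0408, 0.0528]
eef_rot: [[0.92, 0.041, 0.389], [0.038, -0.999, 0.016], [0.39, 0.0, -0.921]]
contact_force: [0.0, 0.1, -2.4]
grip_width: 0.0361
```

Not touching yet, so I lower 1–2 mm more and read the force.

```bash
python3 -m inch '{"linear":[[0,0,-0.08],[0,0,-0.06],[0,0,-0.06],[0,0,0],[0,0,0]],"turn":[[0,0,0],[0,0,0],[0,0,0],[0,0,0],[0,0,0]],"grip":[3,3,3,3,3]}'
```

```text
clock: 59.83
eef_pos: [0.5494, -0.0409, 0.0517]
eef_rot: [[0.919, 0.041, 0.391], [0.038, -0.999, 0.015], [0.392, 0.001, -0.92]]
contact_force: [-1.6, 0.6, 5.5]
grip_width: 0.0358
```

```bash
python3 -m inch '{"linear":[[0,0,0],[0,0,0],[0,0,0],[0,0,0],[0,0,0],[-0.2,-0.01,0.46],[-0.39,-0.02,0.92],[-0.78,-0.03,1.84],[-1.17,-0.05,2.76],[-1.17,-0.05,2.76],[0,0,0]],"turn":[[0,0,0],[0,0,0],[0,0,0],[0,0,0],[0,0,0],[0,0,0],[0,0,0],[0,0,0],[0,0,0],[0,0,0],[0,0,0]],"grip":[3.8,4.0,4.2,4.3,4.3,4.3,4.3,4.3,4.3,4.3,4.3]}'
python3 -m inch '{"linear":[[-0.496,-2.457,0],[-0.496,-2.457,0],[-0.496,-2.457,0],[-0.496,-2.457,0],[-0.496,-2.457,0],[-0.496,-2.457,0],[-0.496,-2.457,0],[-0.496,-2.457,0],[-0.496,-2.457,0],[-0.496,-2.457,0],[-0.496,-2.457,0],[-0.496,-2.457,0],[-0.496,-2.457,0],[-0.496,-2.457,0],[0,0,0],[0,0,0],[0,0,0]],"turn":[[-0.0016,0.04,0],[-0.0016,0.04,0],[-0.0016,0.04,0],[-0.0016,0.04,0],[-0.0016,0.04,0],[-0.0016,0.04,0],[-0.0016,0.04,0],[-0.0016,0.04,0],[-0.0016,0.04,0],[-0.0016,0.04,0],[0,0,0],[0,0,0.08],[0,0,0.08],[0,0,0],[0,0,0],[0,0,0],[0,0,0]],"grip":[4.3,9.4,9.4,9.4,9.4,9.4,9.4,9.4,9.4,9.4,9.4,9.4,9.4,9.4,9.4,9.4,9.4]}'
python3 - <<'E'
from tilt import *
m=masks({n:ctrl.read_camera(n) for n in("top","scene")})
print(fitb(m,(.4425,-.3865,.19),cams=("scene",)))
for y in(.087,.029,-.029):
    print(y,[fitt(m,n,(-.011,y,0)) for n in("top","scene")])
E
```

```text
clock: 60.75
eef_pos: [0.512, -0.0427, 0.1438]
eef_rot: [[0.917, 0.041, 0.396], [0.039, -0.999, 0.014], [0.396, 0.002, -0.918]]
contact_force: [-0.1, 0.0, 0.5]
grip_width: 0.043
clock: 62.17
eef_pos: [0.4421, -0.3857, 0.1382]
eef_rot: [[0.98, 0.199, -0.0], [0.199, -0.98, 0.0], [-0.0, -0.0, -1.0]]
contact_force: [0.3, -0.3, 0.9]
grip_width: 0.0943
(array([ 0.43583556, -0.39104707,  0.23763889]), np.float64(1507.8125))
0.087 [([-0.0112, 0.0881, 0.0515], 1978), ([-0.0177, 0.0851, 0.058], 2224)]
0.029 [([-0.0126, 0.0323, 0.0222], 1860), ([-0.0173, 0.028, 0.0978], 2105)]
-0.029 [([-0.0068, -0.0283, -0.0246], 1678), ([-0.0135, -0.0314, 0.0744], 2373)]
```

The third bottle is back in its slot at y ≈ -29 mm. Now the fourth.

```bash
python3 -m inch '{"linear":[[0.03,-0.07,-2],[0,0,-3],[0,0,-3],[0,0,-2],[0,0,-1.3],[0,0,-0.8],[0,0,-0.4],[0,0,-0.25],[0,0,0],[0,0,0],[0,0,0],[0,0,0],[0,0,0],[0,0,0],[0,0,0],[0,0,0],[0,0,0],[0,0,0],[0,0,0]],"turn":[[0,0,0],[0,0,0],[0,0,0],[0,0,0],[0,0,0],[0,0,0],[0,0,0],[0,0,0],[0,0,0],[0,0,0],[0,0,0],[0,0,0],[0,0,0],[0,0,0],[0,0,0],[0,0,0],[0,0,0],[0,0,0],[0,0,0]],"grip":[9.4,9.4,9.4,9.4,9.4,9.4,9.4,9.4,9.4,3,3,3,3,3,3,3,3,3,3]}'
python3 -m inch '{"linear":[[0,0,0.5],[0,0,1.5],[0,0,3],[0,0,3],[0,0,2.5],[0,0,1.5],[0,0,0]],"turn":[[0,0,0],[0,0,0],[0,0,0],[0,0,0],[0,0,0],[0,0,0],[0,0,0]],"grip":[3,3,3,3,3,3,3]}'
```

```text
clock: 63.85
eef_pos: [0.4424, -0.387, 0.0107]
eef_rot: [[0.98, 0.2, -0.0], [0.2, -0.98, 0.0], [-0.0, -0.0, -1.0]]
contact_force: [0.1, -0.5, -0.4]
grip_width: 0.0358
clock: 64.43
eef_pos: [0.4434, -0.388, 0.1345]
eef_rot: [[0.98, 0.2, 0.004], [0.2, -0.98, -0.004], [0.003, 0.005, -1.0]]
contact_force: [0.5, -0.8, -1.7]
grip_width: 0.0359
```

```bash
python3 -m inch '{"linear":[[0.776,2.06,0],[0.776,2.06,0],[0.776,2.06,0],[0.776,2.06,0],[0.776,2.06,0],[0.776,2.06,0],[0.776,2.06,0],[0.776,2.06,0],[0.776,2.06,0],[0.776,2.06,0],[0.776,2.06,0],[0.776,2.06,0],[0.776,2.06,0],[0.776,2.06,0],[0,0,0],[0,0,0],[0,0,0],[0,0,0]],"turn":[[0,0,-0.08],[0,0,-0.08],[0.0016,-0.04,0],[0.0016,-0.04,0],[0.0016,-0.04,0],[0.0016,-0.04,0],[0.0016,-0.04,0],[0.0016,-0.04,0],[0.0016,-0.04,0],[0.0016,-0.04,0],[0.0016,-0.04,0],[0.0016,-0.04,0],[0,0,0],[0,0,0],[0,0,0],[0,0,0],[0,0,0],[0,0,0]],"grip":[3,3,3,3,3,3,3,3,3,3,3,3,3,3,3,3,3,3]}'
python3 -m inch '{"linear":[[0,0,-1.5],[0,0,-2],[0,0,-1.5],[0,0,-1.2],[0,0,-0.8],[0,0,-0.5],[0,0,0],[0,0,0]],"turn":[[0,0,0],[0,0,0],[0,0,0],[0,0,0],[0,0,0],[0,0,0],[0,0,0],[0,0,0]],"grip":[3,3,3,3,3,3,3,3]}'
```

```text
clock: 65.93
eef_pos: [0.5507, -0.0992, 0.1302]
eef_rot: [[0.92, 0.04, 0.389], [0.037, -0.999, 0.015], [0.389, 0.0, -0.921]]
contact_force: [0.2, -0.4, -0.1]
grip_width: 0.036
clock: 66.6
eef_pos: [0.5512, -0.0989, 0.056]
eef_rot: [[0.92, 0.041, 0.39], [0.038, -0.999, 0.015], [0.39, 0.001, -0.921]]
contact_force: [1.1, -0.3, -0.4]
grip_width: 0.0361
```

```bash
python3 -m inch '{"linear":[[0,0,-0.25],[0,0,-0.2],[0,0,-0.1],[0,0,0],[0,0,0]],"turn":[[0,0,0],[0,0,0],[0,0,0],[0,0,0],[0,0,0]],"grip":[3,3,3,3,3]}'
```

```text
clock: 67.02
eef_pos: [0.5515, -0.0986, 0.0508]
eef_rot: [[0.92, 0.041, 0.391], [0.038, -0.999, 0.015], [0.391, 0.001, -0.92]]
contact_force: [0.1, 1.7, 4.1]
grip_width: 0.0355
```

```bash
python3 -m inch '{"linear":[[0,0,0],[0,0,0],[0,0,0],[0,0,0],[0,0,0],[-0.2,-0.01,0.46],[-0.39,-0.02,0.92],[-0.78,-0.03,1.84],[-1.17,-0.05,2.76],[-1.17,-0.05,2.76],[0,0,0]],"turn":[[0,0,0],[0,0,0],[0,0,0],[0,0,0],[0,0,0],[0,0,0],[0,0,0],[0,0,0],[0,0,0],[0,0,0],[0,0,0]],"grip":[3.8,4.0,4.2,4.3,4.3,4.3,4.3,4.3,4.3,4.3,4.3]}'
python3 -m inch '{"linear":[[-1,-2.4,1],[-1,-2.4,1],[-1,-2.4,1],[-1,-2.4,1],[-1,-2.4,1],[-1,-2.4,0],[-1,-2.4,0],[-1,-2.4,0],[-1,-2.4,0],[-1,-2.4,0],[-1,-2.4,0],[-1,-2.4,0],[0,0,0],[0,0,0]],"turn":[[-0.0016,0.04,0],[-0.0016,0.04,0],[-0.0016,0.04,0],[-0.0016,0.04,0],[-0.0016,0.04,0],[-0.0016,0.04,0],[-0.0016,0.04,0],[-0.0016,0.04,0],[-0.0016,0.04,0],[-0.0016,0.04,0],[0,0,0],[0,0,0],[0,0,0],[0,0,0]],"grip":[4.3,9.4,9.4,9.4,9.4,9.4,9.4,9.4,9.4,9.4,9.4,9.4,9.4,9.4]}'
python3 - <<'E'
from tilt import *
im={n:ctrl.read_camera(n) for n in("top","scene")};m=masks(im)
for y in(.087,.029,-.029,-.087):
    print(y,[fitt(m,n,(-.011,y,0)) for n in("top","scene")])
a=cv2.resize(im["scene"][170:275,290:430],None,fx=5.4,fy=5.4,interpolation=cv2.INTER_CUBIC)
cv2.imwrite("pics/s12.png",a)
E
```

```text
clock: 67.93
eef_pos: [0.5143, -0.1009, 0.1433]
eef_rot: [[0.918, 0.041, 0.396], [0.039, -0.999, 0.013], [0.396, 0.003, -0.918]]
contact_force: [0.4, 0.4, 0.1]
grip_width: 0.043
clock: 69.1
eef_pos: [0.3933, -0.3887, 0.1875]
eef_rot: [[0.999, 0.039, -0.0], [0.039, -0.999, 0.0], [-0.0, -0.0, -1.0]]
contact_force: [0.2, 0.1, 0.8]
grip_width: 0.094
0.087 [([-0.013, 0.0876, 0.0407], 1985), ([-0.0177, 0.0851, 0.058], 2240)]
0.029 [([-0.0142, 0.0317, 0.043], 1786), ([-0.0167, 0.0284, 0.0979], 2111)]
-0.029 [([-0.0083, -0.0283, -0.0533], 1575), ([-0.0118, -0.0305, 0.1018], 2413)]
-0.087 [([-0.0089, -0.0852, -0.0321], 1305), ([-0.0168, -0.0894, 0.0761], 2026)]
```

View pics/s12.png

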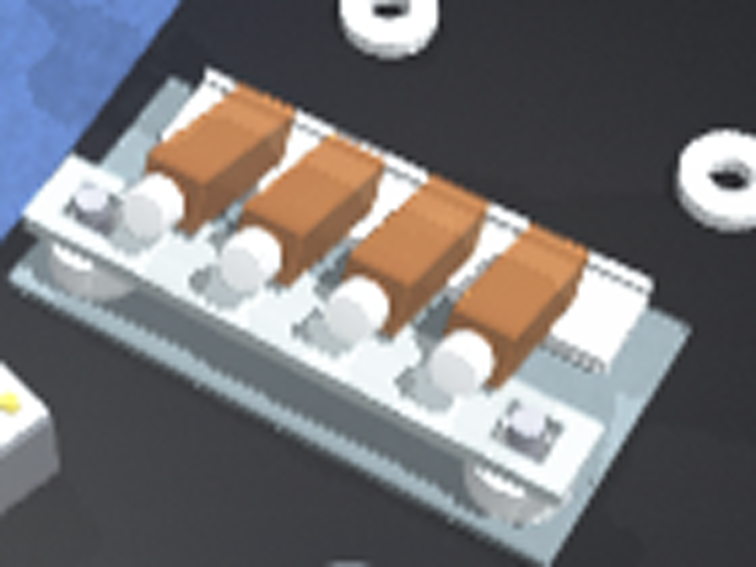

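All four bottles lie parallel across the bar with heels on the shelf, and the bar is seated with both posts through its windows. I'll do a numeric check of the bystanders and then hand in.

Run:
```python
from tilt import *
im=ctrl.read_camera("top");o=cv2.imread("pics/top0.png")
for n,(x0,y0,x1,y1) in{"tip":(308,105,352,155),"beaker":(234,115,266,149)}.items(): print(n,cv2.phaseCorrelate(np.float32(o[y0:y1,x0:x1,1]),np.float32(im[y0:y1,x0:x1,1])))
print([fitt(masks({"scene":ctrl.read_camera("scene")}),"scene",(-.011,y,0)) for y in(.087,.029,-.029,-.087)])
st();print(ctrl.finish_job())
```

```text
tip ((0.5141804512571042, 0.014200992721349337), 0.9984649357265897)
beaker ((-0.10873584858038043, -0.07046306758918774), 0.9181113574239943)
[([-0.0177, 0.0851, 0.058], 2240), ([-0.0173, 0.028, 0.0978], 2106), ([-0.0118, -0.0305, 0.1018], 2398), ([-0.0168, -0.0894, 0.0761], 2026)]
69.45 [ 0.3943 -0.3877  0.1878] [[0.999, 0.042, 0.0], [0.042, -0.999, -0.0], [0.0, 0.0, -1.0]] 0.094 [0.5 0.2 0.1]
the job is handed in; nothing more can be done
None
```

The rack is changed over to the steeper slope, and all four amber bottles are lying in it. I handed the job in at about 69 s.

- **Rack:** Both thin spacers stand flat on the bench clear of the rack. The tall spacers are right down over the posts, and the bar lies flat on them with the posts through its windows.
- **Bottles:** They lie side by side across the bar, heels on the shelf and cap ends raised, about 58 mm apart (centre to centre). The third bottle was found about 2.5 cm out of place after I released it, probably knocked, so I picked it up and put it back in its slot.

**Last checks**
- **Final picture:** It showed four parallel bottles and the bar seated.
- **Stillness:** A repeat position fit just before handing in showed no movement beyond 1 mm.
- **Bystanders:** In the top view the beaker had shifted 0.1 px. The tip box read 0.5 px (about 1.5 mm), although nothing went near it; I took that as image noise.
- **Disagreement:** The two cameras differ by 3–8 mm in the bottles' position along the slope and by up to about 0.15 rad in yaw. That is a limit of the colour outlines, so I judged squareness from the picture. The third bottle sits perhaps 4 mm further forward than the others.

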